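# Fetch the rubber stamp from the back of the desk caddy

## Task

Get the rubber stamp ready at the registration desk: first take the sanitiser bottle, the pen cup and the glue bottle that crowd it out of the wooden caddy and stand all three on the grey felt mat, then set the stamp upright in the middle of the open ink pad, and only then stand each of the three back in the caddy on the very spot it came from. Do not tip any of them over, and leave the tape roll and the stapler where they are.

Things in the scene. Friction and masses are not known exactly. Their poses are not given: they have to be found in the camera images.
- caddy: Fixed light-wood tray 160 (x) x 200 (y) x 8 mm, origin at the centre of the underside, turned up to 0.25 rad. Back board 10 mm thick, 45 mm high along its +x edge, away from the robot. Flush grey spots: stamp x 30, y 0; side places x 30, y +56 and -56; front place x -34, y 0. The three tall things stand on side and front places, which is where varies.
- sanitiser: Hand-sanitiser bottle, clear plastic with a white band, round: body 48 mm diameter and straight up to 100 mm, white cap 24 mm diameter up to 122 mm. About 0.2 kg. Origin at the centre of the underside, z up. Starts standing in the caddy.
- pen_cup: Square dark steel pen cup 56 x 56 x 100 mm (flat outer sides across its x and y), three pens fixed in it reach up to 123 mm. About 0.22 kg. Origin at the centre of the underside, z up. Starts standing in the caddy, turned within 0.2 rad of it.
- glue: White flat glue bottle: body 36 (its x) x 55 (its y) mm and straight up to 98 mm, grey cone nozzle up to 122 mm. About 0.15 kg. Origin at the centre of the underside. Starts standing in the caddy with its narrow side (x) within 0.2 rad of the caddy's x.
- stamp: Round rubber stamp, 55 mm high: black base 34 mm diameter and 14 mm high, thin neck, dark wooden knob 28 mm diameter from 33 to 50 mm up (rounded above and below). About 0.08 kg. Origin at the underside's centre, z up. Starts in the caddy between the three tall things and the back board, too crowded to grasp.
- ink_pad: Open ink pad in a steel tin, fixed: tin 80 (its x) x 120 (its y) x 12 mm, black pad 64 x 104 mm in it whose top is 14 mm above the desk; the opened lid, 80 x 120 x 8 mm, white inside, lies flat on its +x side (not a place for the stamp). Origin at the centre of the tin's underside (below the middle of the black pad), z up.
- mat: Grey felt mat, the side area, fixed: 200 x 200 x 3 mm, origin at the centre of the underside, z up. Empty at the start; mat and ink pad lie to the left and right of the caddy, either way round.
- tape_roll: Loose roll of pale tape lying flat on the desk in front of the caddy, 90 mm outside diameter, 25 mm high, origin at the centre of the underside. To be left alone.
- stapler: Loose black stapler lying along its y, 36 x 130 x 56 mm high, origin at the centre of the underside, far left on the desk. To be left alone.
Things that resemble listed ones, but are neither listed nor needed, are in the scene too. What is shaped like the sanitiser but pink or turquoise is not meant. There is more than one size of the pen_cup; the one meant has the size given above.

How it is judged:
On the way, in this order (a step that is already met when the one before it is completed fails the run):
1. the sanitiser bottle, pen cup and glue bottle all stand upright on the mat, the stamp still in its place in the caddy (x of sanitiser in the frame of mat between -0.09 and 0.09 m and y of sanitiser in the frame of mat between -0.09 and 0.09 m and height (world z) of each of sanitiser, pen_cup, glue below 0.01 m and angle between each of sanitiser, pen_cup, glue's own z axis and vertical below 0.15 rad and linear speed of each of sanitiser, pen_cup, glue below 0.03 m/s and x of pen_cup in the frame of mat between -0.09 and 0.09 m and y of pen_cup in the frame of mat between -0.09 and 0.09 m and x of glue in the frame of mat between -0.09 and 0.09 m and y of glue in the frame of mat between -0.09 and 0.09 m and distance of stamp from where it was at the start of the episode below 0.02 m), for 0.2 s.
2. the stamp stands released in the middle of the ink pad while the three still stand on the mat (horizontal distance between stamp and ink_pad below 0.018 m and z of stamp in the frame of ink_pad between 0.01 and 0.018 m and angle between stamp's own z axis and vertical below 0.12 rad and linear speed of each of stamp, sanitiser, pen_cup, glue below 0.03 m/s and contact force between the fingers and stamp below 0.3 N and x of sanitiser in the frame of mat between -0.09 and 0.09 m and y of sanitiser in the frame of mat between -0.09 and 0.09 m and height (world z) of each of sanitiser, pen_cup, glue below 0.01 m and angle between each of sanitiser, pen_cup, glue's own z axis and vertical below 0.15 rad and x of pen_cup in the frame of mat between -0.09 and 0.09 m and y of pen_cup in the frame of mat between -0.09 and 0.09 m and x of glue in the frame of mat between -0.09 and 0.09 m and y of glue in the frame of mat between -0.09 and 0.09 m), for 0.2 s.
At the end, for the whole second after the job is handed in: The stamp stands upright on the black pad within 18 mm of its middle; the sanitiser bottle, pen cup and glue bottle each stand upright in the caddy within 15 mm of the spot where that same thing started (any yaw); all are released and at rest; tape roll and stapler within 20 mm of where they were (horizontal distance between stamp and ink_pad below 0.018 m and z of stamp in the frame of ink_pad between 0.01 and 0.018 m and angle between each of stamp, sanitiser, pen_cup, glue's own z axis and vertical below 0.12 rad and linear speed of each of stamp, sanitiser, pen_cup, glue below 0.03 m/s and contact force between the fingers and stamp below 0.3 N and distance of each of sanitiser, pen_cup, glue from where it was at the start of the episode below 0.015 m and contact force between the fingers and sanitiser below 0.3 N and contact force between the fingers and pen_cup below 0.3 N and contact force between the fingers and glue below 0.3 N and distance of each of tape_roll, stapler from where it was at the start of the episode below 0.02 m); the robot touches nothing.
It fails at once if one of the three tall things or the stamp is tipped over (angle between any of sanitiser, pen_cup, glue, stamp's own z axis and vertical above 0.7 rad).
It fails at once if the tape roll or the stapler is moved by more than 20 mm (distance of any of tape_roll, stapler from where it was at the start of the episode above 0.02 m).
It also fails if it takes over 136 s, if anything falls off the work surface, if the arm or the gripper's body presses on something with over 40 N, if the wrist force passes 120 N, or if a joint passes its speed limit or range.

## Robot

A 7-joint arm with a two-finger parallel gripper is mounted at the origin on the work surface. World frame = base frame: x ahead of the robot, y to its left, z up, the work surface at z = 0. Lengths are in m, angles in rad, forces in N, time in s.
With the tool pointing down it reaches from about 0.35 to 0.9 m from the base axis. Payload 8.1 kg.
Tool frame: the origin (TCP) lies on the centre line of the jaws, within the pads' length; the fingertips stand arm.tips_ahead ahead of it and the grasp point (between the pads) lies 8 mm behind it (arm.tips_ahead is the distance from the TCP to the fingertips, in m); z points along the fingers, y is the direction in which the jaws open and shut (so a half turn about z gives the same grasp; the last joint's range is limited). The gripper opens to 92 mm and grips with 3 to 60 N. Pads are 19 mm wide; open, the fingers measure 130 mm over their backs; the gripper's body (75 mm by 190 mm) begins 47 mm behind the grasp point.
Start: joints at [0.999, 0.434, 0.025, 1.573, -0.012, 1.134, -0.075], TCP at [0.282, -0.558, 0.238] pointing down, gripper open.
Joint ranges: [-2.62, 2.62], [-0.44, 2.09], [-1.27, 1.32], [0.08, 2.57], [-1.32, 4.46], [0.12, 2], [-2.74, 2.74]. Speed limits (rad/s): [2.22, 2.22, 3.01, 3.01, 3.14, 3.14, 3.14].

## Interface

Orientations are given as a rotation vector (axis times angle).
In Python, from cell import arm gives the robot as it stands. The module is installed in compiled form; this text tells all that it offers.
- The arm moves only by the tool jog_arm, never from a script. Its argument "moves" is a list of rows, each an object with "twist": the turn, a rotation vector about the tool's x, y, z in units of 10 degrees (1.0 is 10 degrees), a list of three; "xyz": the shift along the tool's x, y, z in units of 60 mm (1.0 is 60 mm), a list of three; "grip": the closure, from -1 (fully open) to 1 (shut). A call has 1 to 5 rows; each row is the pose to reach, as a shift and turn from the pose commanded when the call began, along the tool's axes at that moment; what a row does not reach only later rows make up. A row lasts 1/8 s, in which the tool goes at most 62.5 mm and 10.7 degrees, less where a joint would pass 70% of its speed; a pose out of reach is approached as far as the arm can. A call with a gripper value outside its range is refused whole. The fingers move at their own pace and stop on an object; "force" is the grip in N (left out, the last holds). Time passes only in rows, so rows that repeat a pose let the fingers close. It gives the time, the measured TCP pose, the force and the opening at its end, in the units of the state.
- arm.observe(): the state, without advancing time (a new reading comes with each control period).
- arm.get_image(name): name is "scene" or "side" or "wrist"; returns the picture (400x640x3 uint8, blue, green, red); there is no depth.
- arm.camera_params(name): a dict with "mtx" (3x3 intrinsics, pixels), "k1" (the pictures are not rectified: a ray, as slopes to the right and down, at radius r is drawn at 1 + k1 r^2 times it, then the intrinsics apply), "T" (4x4, takes a point from camera to world coordinates); the wrist camera has in their place "T_tool_cam" (4x4, takes a point from camera to tool coordinates, whose origin is the TCP and whose axes are the flange's). Camera axes: x right, y down, z forward; pixel columns grow to the right and rows downward; lengths in m; the calibration is good to about 2 mm. A picture is of the moment at which its call begins: read the wrist's pose just before it. camera_params takes no time and is no camera call.
- arm.sign_off(): hands the job in, once; it reports no verdict.
The state is a dict: "clock": time; "joints": joint angles; "dq": joint speeds; "joint_efforts": joint torques, N m; "position": TCP position; "ee_rot": TCP orientation; "force": force on the tool from outside, world axes, zero at the start; "ft_torque": the same for the moment, N m; "width": opening from 0.0 (shut) to 1.0 (fully open).
Only numpy, scipy, OpenCV 4.12 (cv2) and the standard library are available. Lean on these libraries where they do the work, as an engineer would, in place of code of your own. Each camera call takes 0.05 s, during which the arm holds its last target. There are 200 camera calls.

## Working session

There is one attempt and no reset: what is moved stays moved. The work goes in short steps, Python scripts to look and compute and a tool call to move; the robot and the scene stay as the last step left them, time stands still between calls to the robot, and variables do not carry over. Pictures are saved under pics/ and viewed, about 12 in all and at most 16, crops included, and the job is handed in when it is done.

Besides the shell and the picture viewer there is one more tool, called after ">>>" by a JSON object that holds its "api" and its "payload". jog_arm: Moves the arm, as the interface text tells. Its arguments: {"type":"object","properties":{"moves":{"type":"array","items":{"type":"object","properties":{"twist":{"type":"array","items":{"type":"number"}},"xyz":{"type":"array","items":{"type":"number"}},"grip":{"type":"number"}}}},"force":{"type":"number"}},"required":["moves"]}

```bash
mkdir -p pics; ls; python3 - <<'E'
from cell import arm
import cv2,numpy as np
print(arm.observe()); print(arm.tips_ahead)
for n in ["scene","side","wrist"]:
    p=arm.camera_params(n); print(n,{k:np.round(v,4).tolist() for k,v in p.items()})
for n in ["scene","side","wrist"]:
    cv2.imwrite(f"pics/{n}0.png",arm.get_image(n))
E
```

```text
pics
{'clock': 0.0, 'joints': array([ 0.99940379,  0.43520092,  0.02498059,  1.57411424, -0.01158895,
        1.13398633, -0.07507443]), 'dq': array([-0.00093744,  0.00109995, -0.00207976, -0.00048917,  0.00179662,
       -0.00110717, -0.00017212]), 'joint_efforts': array([ 2.91332990e-04, -6.67835069e+01,  9.85674933e-01, -3.14458787e+01,
       -6.04578923e-02,  4.27053741e-02,  1.60206027e-04]), 'position': array([ 0.28209791, -0.5571552 ,  0.23695212]), 'ee_rot': array([-3.05426446e+00, -7.29238651e-01,  8.03875327e-04]), 'force': array([ 0.2996019 ,  0.34529552, -0.43892909]), 'ft_torque': array([ 0.02741113, -0.00089564, -0.01639276]), 'width': 0.995233029934597}
0.011
scene {'mtx': [[407.6588, 0.0, 312.9014], [0.0, 407.6588, 190.5822], [0.0, 0.0, 1.0]], 'k1': -0.0225, 'T': [[-0.1805, 0.5487, -0.8163, 1.2738], [0.9834, 0.085, -0.1604, 0.1363], [-0.0186, -0.8317, -0.5549, 0.501], [0.0, 0.0, 0.0, 1.0]]}
side {'mtx': [[489.7177, 0.0, 322.9259], [0.0, 489.7177, 199.5132], [0.0, 0.0, 1.0]], 'k1': -0.0783, 'T': [[-0.9148, -0.2627, 0.3068, 0.244], [-0.4039, 0.5879, -0.7009, 0.7708], [0.0037, -0.7651, -0.6439, 0.7642], [0.0, 0.0, 0.0, 1.0]]}
wrist {'mtx': [[341.422, 0.0, 318.1586], [0.0, 341.422, 199.0048], [0.0, 0.0, 1.0]], 'k1': -0.073, 'T_tool_cam': [[0.0006, -0.9553, -0.2957, 0.0801], [1.0, 0.0003, 0.0011, 0.0007], [-0.001, -0.2957, 0.9553, -0.1463], [0.0, 0.0, 0.0, 1.0]]}
```

View pics/scene0.png

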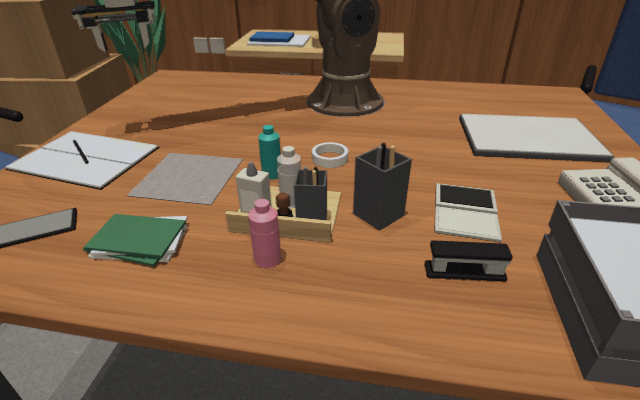

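View pics/side0.png

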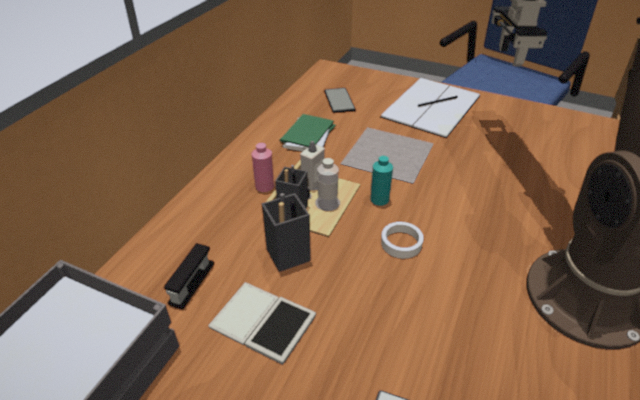

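Scene view (right = +y): glue (254,190), sanitiser (289,175), pen cup (312,195) and stamp (284,203) are in the caddy. The mat is at (188,177) and the ink pad at (466,197). 

Possible mix-ups:
- **Sanitiser:** turquoise bottle (270,153) and pink bottle (264,235).
- **Pen cup:** the large cup (382,187), which stands outside the caddy.

I choose the clear sanitiser and the small cup, both in the caddy. Next is a close crop and rough positions.

```bash
cat > h.py <<'E'
import numpy as np,cv2
from scipy.spatial.transform import Rotation as R
from cell import arm
def pose(o=None):
    o=o or arm.observe(); T=np.eye(4); T[:3,:3]=R.from_rotvec(o['ee_rot']).as_matrix(); T[:3,3]=o['position']; return T
def cam(n,tool=None):
    p=arm.camera_params(n); return p['mtx'],p['k1'],(p['T'] if 'T' in p else tool@p['T_tool_cam'])
def ray(c,uv):
    K,k1,T=c; uv=np.atleast_2d(uv).astype(float)
    d=np.c_[(uv[:,0]-K[0,2])/K[0,0],(uv[:,1]-K[1,2])/K[1,1]]; s=d.copy()
    for _ in range(20): s=d/(1+k1*(s**2).sum(1,keepdims=True))
    return T[:3,3],np.c_[s,np.ones(len(s))]@T[:3,:3].T
def plane(c,uv,z):
    o,d=ray(c,uv); return o+d*((z-o[2])/d[:,2:3])
def proj(c,P):
    K,k1,T=c; q=(np.atleast_2d(P)-T[:3,3])@T[:3,:3]; s=q[:,:2]/q[:,2:]
    s=s*(1+k1*(s**2).sum(1,keepdims=True)); return s*[K[0,0],K[1,1]]+K[:2,2]
def tri(rays):
    A=np.zeros((3,3));b=np.zeros(3)
    for o,d in rays:
        d=np.ravel(d)/np.linalg.norm(d);M=np.eye(3)-np.outer(d,d);A+=M;b+=M@o
    return np.linalg.solve(A,b)
def snap(n,f):
    T=pose(); im=arm.get_image(n); cv2.imwrite(f'pics/{f}.png',im); np.save(f'pics/{f}.npy',T); return im,cam(n,T)
def jog(target,yaw=None):
    "target TCP world -> xyz units in current tool axes (measured pose)"
    T=pose(); return np.round(T[:3,:3].T@(np.array(target)-T[:3,3])/.06,3)
E
python3 - <<'E'
from h import *
s=cam('scene');d=cam('side')
for n,a,b in [('san cap top',(289,150),(328,163)),('glue tip',(252,165),(312,147)),('pink',(263,204),(262,148)),('turq',(268,129),(383,160))]:
    print(n,tri([ray(s,a),ray(d,b)]).round(3))
print('mat',plane(s,[(169,154),(242,157),(212,200),(134,191)],.003).round(3))
print('pad',plane(s,[(443,186),(490,187),(496,209),(438,207)],.014).round(3))
print('padside',plane(d,[(279,299),(314,315),(283,357),(247,340)],.014).round(3))
print('tape',plane(s,[(330,153)],.025).round(3))
print(R.from_rotvec(arm.observe()['ee_rot']).as_matrix().round(3))
im=cv2.imread('pics/scene0.png')[120:290,210:430]; im2=cv2.imread('pics/side0.png')[120:290,220:440]
cv2.imwrite('pics/c0.png',np.vstack([cv2.resize(i,None,fx=1.75*2,fy=1.75,interpolation=2) for i in (im,im2)]))
cv2.imwrite('pics/c0.png',cv2.resize(im,None,fx=3.4,fy=3.4,interpolation=2))
E
```

```text
san cap top [ 0.589 -0.044  0.126]
glue tip [ 0.652 -0.098  0.121]
pink [ 0.759 -0.048  0.117]
turq [ 0.484 -0.117  0.117]
mat [[ 0.431 -0.407  0.003]
 [ 0.418 -0.213  0.003]
 [ 0.61  -0.215  0.003]
 [ 0.604 -0.404  0.003]]
pad [[0.497 0.272 0.014]
 [0.485 0.371 0.014]
 [0.567 0.369 0.014]
 [0.577 0.256 0.014]]
padside [[0.559 0.26  0.014]
 [0.482 0.267 0.014]
 [0.494 0.37  0.014]
 [0.568 0.366 0.014]]
tape [[0.405 0.01  0.025]]
[[ 0.892  0.452 -0.001]
 [ 0.452 -0.892  0.001]
 [-0.    -0.001 -1.   ]]
```

View pics/c0.png

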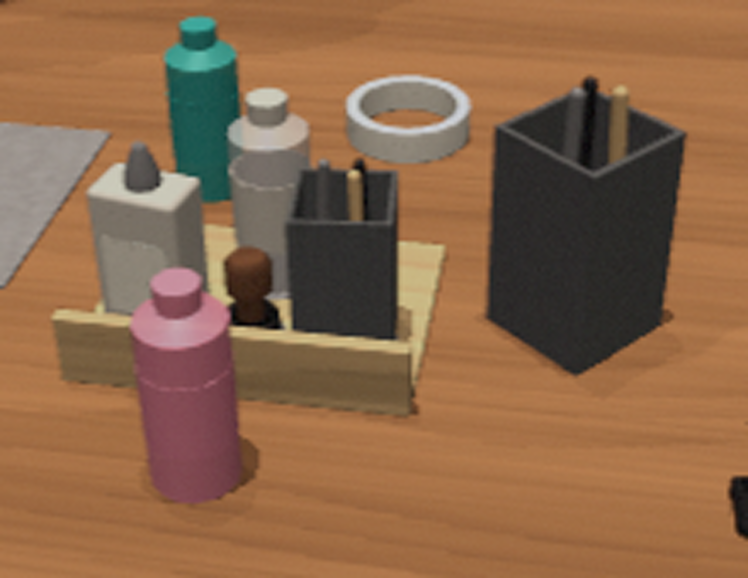

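Chosen: clear sanitiser in the front place, the small cup in the +y place, and glue in the -y place; the stamp is at crop (250,285). Now I move the wrist camera over the caddy.

>>> {"api": "jog_arm", "payload": {"moves": [{"twist":[0,0,1],"xyz":[9.5,-4.7,-2.2],"grip":-1},{"twist":[0,0,2],"xyz":[9.5,-4.7,-2.2],"grip":-1},{"twist":[0,0,2.7],"xyz":[9.5,-4.7,-2.2],"grip":-1},{"twist":[0,0,2.7],"xyz":[9.5,-4.7,-2.2],"grip":-1},{"twist":[0,0,2.7],"xyz":[9.5,-4.7,-2.2],"grip":-1}], "force": 20}}

```text
clock: 0.78
position: [0.4666, -0.3108, 0.3016]
ee_rot: [3.141, -0.004, -0.0]
force: [1.1, -1.4, 0.2]
width: 1.0
```

```bash
python3 - <<'E'
from h import *
T=pose();print(T.round(3)); print(jog([.66,-.04,.37]))
E
```

```text
[[ 1.    -0.003 -0.     0.467]
 [-0.003 -1.    -0.    -0.311]
 [-0.     0.    -1.     0.302]
 [ 0.     0.     0.     1.   ]]
[ 3.212 -4.522 -1.141]
```

>>> {"api": "jog_arm", "payload": {"moves": [{"xyz":[3.2,-4.5,-1.1],"grip":-1},{"xyz":[3.2,-4.5,-1.1],"grip":-1},{"xyz":[3.2,-4.5,-1.1],"grip":-1},{"xyz":[3.2,-4.5,-1.1],"grip":-1},{"xyz":[3.2,-4.5,-1.1],"grip":-1}]}}

```text
invalid input at $.moves[0]: expected keys twist, xyz, grip
```

>>> {"api": "jog_arm", "payload": {"moves": [{"xyz":[0.9,-1.3,-0.3],"grip":-1},{"xyz":[0.9,-1.3,-0.3],"grip":-1},{"xyz":[0.9,-1.3,-0.3],"grip":-1}]}}

```text
invalid input at $.moves[0]: expected keys twist, xyz, grip
```

```bash
python3 - <<'E'
from h import *
im,c=snap('wrist','w1');print(pose()[:3,3].round(3))
E
```

```text
[ 0.473 -0.302  0.303]
```

View pics/w1.png

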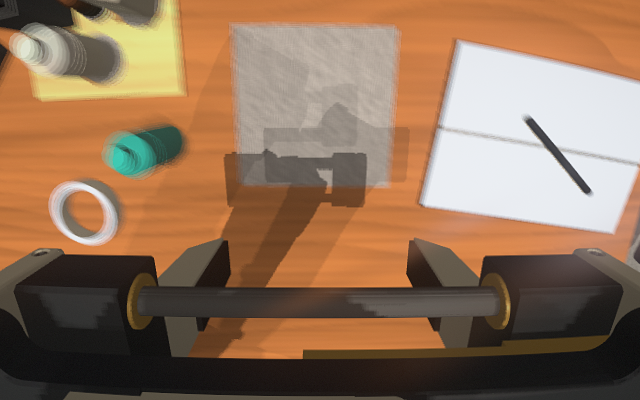

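Picture 4 (taken while settling, since the moves were refused for a missing "twist" key): mat at (230..398, 24..187), turquoise bottle (140,150), tape roll (85,210). Nothing reached the caddy, so I repeat the move.

>>> {"api": "jog_arm", "payload": {"moves": [{"twist":[0,0,0],"xyz":[3.1,-4.4,-1.1],"grip":-1},{"twist":[0,0,0],"xyz":[3.1,-4.4,-1.1],"grip":-1},{"twist":[0,0,0],"xyz":[3.1,-4.4,-1.1],"grip":-1},{"twist":[0,0,0],"xyz":[3.1,-4.4,-1.1],"grip":-1},{"twist":[0,0,0],"xyz":[3.1,-4.4,-1.1],"grip":-1}]}}

```text
clock: 1.45
position: [0.6435, -0.0615, 0.364]
ee_rot: [3.141, -0.005, -0.0]
force: [0.3, -0.5, 0.1]
width: 1.002
```

>>> {"api": "jog_arm", "payload": {"moves": [{"twist":[0,0,0],"xyz":[0.3,-0.3,-0.1],"grip":-1},{"twist":[0,0,0],"xyz":[0.3,-0.3,-0.1],"grip":-1},{"twist":[0,0,0],"xyz":[0.3,-0.3,-0.1],"grip":-1},{"twist":[0,0,0],"xyz":[0.3,-0.3,-0.1],"grip":-1}]}}

```text
clock: 1.95
position: [0.6601, -0.0466, 0.3697]
ee_rot: [3.141, -0.007, -0.001]
force: [-0.3, -0.1, 0.3]
width: 1.0
```

```bash
python3 - <<'E'
from h import *
im,c=snap('wrist','w2');print(pose()[:3,3].round(3))
E
```

```text
[ 0.66  -0.046  0.37 ]
```

View pics/w2.png

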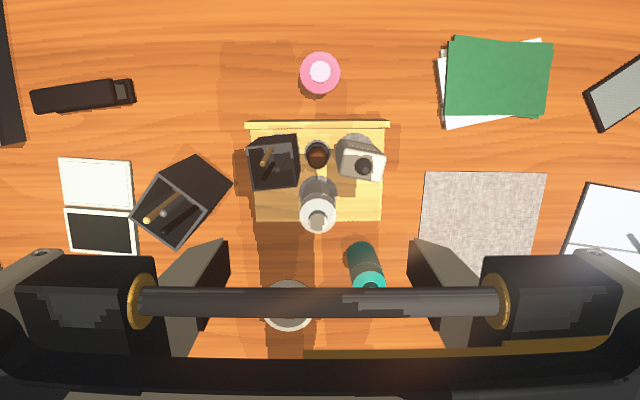

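Picture 5 (w2): caddy at (245..390, 120..222), pen cup rim (272,163), stamp knob (317,155), glue (360,160), sanitiser cap (317,215). The large cup (170,213) stands outside. I'll move sideways for a second view and crop both.

>>> {"api": "jog_arm", "payload": {"moves": [{"twist":[0,0,0],"xyz":[-0.2,1.3,0.6],"grip":-1},{"twist":[0,0,0],"xyz":[-0.2,1.3,0.6],"grip":-1},{"twist":[0,0,0],"xyz":[-0.2,1.3,0.6],"grip":-1},{"twist":[0,0,0],"xyz":[-0.2,1.3,0.6],"grip":-1},{"twist":[0,0,0],"xyz":[-0.2,1.3,0.6],"grip":-1}]}}

```text
clock: 2.62
position: [0.6491, -0.1211, 0.3345]
ee_rot: [-3.141, 0.001, -0.002]
force: [-0.0, -0.7, -0.4]
width: 0.999
```

```bash
python3 - <<'E'
from h import *
im,c=snap('wrist','w3');print(pose()[:3,3].round(3))
a=cv2.imread('pics/w2.png')[105:250,125:400]; cx=proj(c,[.63,-.03,.1])[0].astype(int);print(cx)
x0=max(cx[0]-150,0);y0=max(cx[1]-80,0);print(x0,y0)
b=im[y0:y0+160,x0:x0+280]
a=cv2.resize(a,None,fx=2.8,fy=2.0,interpolation=2);b=cv2.resize(b,None,fx=2.75,fy=1.8,interpolation=2)
cv2.imwrite('pics/c2.png',np.vstack([a,b[:,:770]]))
E
```

```text
[ 0.649 -0.121  0.334]
[238 184]
88 104
```

View pics/c2.png

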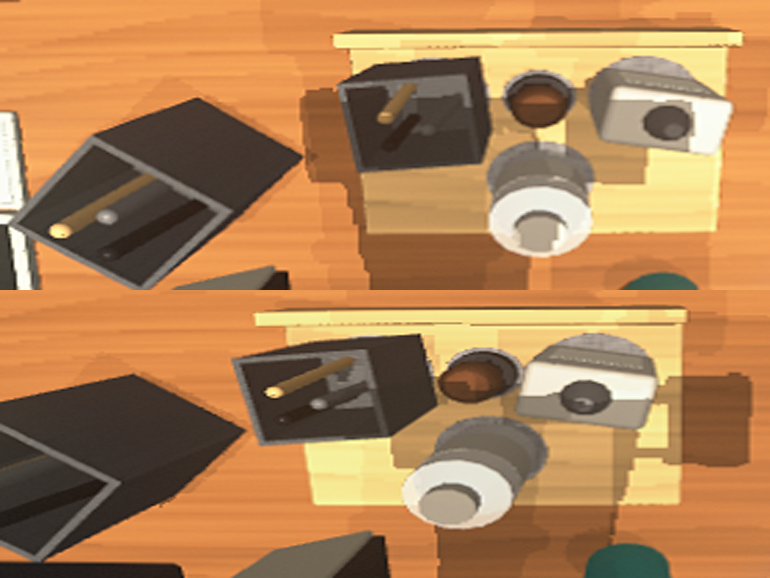

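Picture 6: both crops show the cup rim, knob, glue top and nozzle, sanitiser cap and caddy corners clearly. I'll triangulate them.

```bash
python3 - <<'E'
from h import *
c2=cam('wrist',np.load('pics/w2.npy'));c3=cam('wrist',np.load('pics/w3.npy'))
A=lambda p:(125+p[0]/2.8,105+p[1]/2.0); B=lambda p:(88+p[0]/2.75,104+(p[1]-290)/1.8)
pts={'cupTL':((344,86),(235,360)),'cupTR':((476,74),(368,347)),'cupBR':((486,162),(385,436)),'cupBL':((360,170),(262,443)),
'cap':((541,232),(449,505)),'knob':((538,100),(472,378)),'nozzle':((668,120),(586,396)),
'gTR':((732,100),(658,372)),'gBR':((716,153),(645,428)),'gBL':((592,136),(515,410)),'gTL':((606,84),(530,357)),
'boardL':((334,33),(255,311)),'boardR':((742,31),(686,309)),'frL':((368,233),(312,505)),'frR':((715,231),(680,503)),
'bigcorner':((242,205),(120,483)),'bigB':((150,288),(45,560))}
P={}
for k,(a,b) in pts.items():
    ra,rb=ray(c2,A(a)),ray(c3,B(b)); p=P[k]=tri([ra,rb]); e=max(np.linalg.norm(np.cross(p-o,d[0]/np.linalg.norm(d))) for o,d in (ra,rb))
    print(k,p.round(4),'err mm',round(e*1e3,1))
yaw=lambda a,b:np.degrees(np.arctan2(*(P[a]-P[b])[[1,0]]))
print('cup c',np.mean([P[k] for k in P if k[:3]=='cup'],0).round(4),'x-axis yaw',yaw('cupTL','cupBL'),yaw('cupTR','cupBR'))
print('glue c',np.mean([P[k] for k in P if k[0]=='g'],0).round(4),yaw('gTL','gBL'),yaw('gTR','gBR'),yaw('gTL','gTR')-90,yaw('gBL','gBR')-90)
print('y-edges cup',yaw('cupTL','cupTR')-90,yaw('cupBL','cupBR')-90,'caddy',yaw('boardL','boardR')-90,yaw('frL','frR')-90)
m=plane(cam('wrist',np.load('pics/w1.npy')),[(230,24),(398,27),(238,187)],.003);print(m.round(3))
q=plane(c2,[(425,171),(547,173)],.003);print(q.round(3))
print('pad',plane(c2,[(66,209),(135,212),(75,248)],.013).round(3))
E
```

```text
cupTL [0.6799 0.0352 0.1141] err mm 0.2
cupTR [ 0.6881 -0.0214  0.1241] err mm 0.4
cupBR [ 0.6358 -0.0245  0.1256] err mm 0.1
cupBL [0.6263 0.0327 0.1078] err mm 0.1
cap [ 0.592  -0.0476  0.1271] err mm 0.1
knob [ 0.6577 -0.0465  0.0435] err mm 0.8
nozzle [ 0.6568 -0.1031  0.1078] err mm 0.4
gTR [ 0.669  -0.1321  0.0998] err mm 0.9
gBR [ 0.6336 -0.1271  0.0971] err mm 0.2
gBL [ 0.6427 -0.0713  0.0864] err mm 0.2
gTL [ 0.6757 -0.0779  0.0786] err mm 0.8
boardL [0.705  0.0531 0.041 ] err mm 0.1
boardR [ 0.7054 -0.1462  0.0422] err mm 0.3
frL [0.5494 0.0491 0.0173] err mm 0.3
frR [ 0.5452 -0.1477  0.0026] err mm 0.3
bigcorner [0.6152 0.0746 0.1482] err mm 1.8
bigB [0.5549 0.1283 0.13  ] err mm 1.0
cup c [0.6575 0.0055 0.1179] x-axis yaw 2.7327251854685612 3.3549855708932093
glue c [ 0.6552 -0.1021  0.0905] -11.235546673495618 -8.069852833741638 -7.019205932993074 -9.298808459982808
y-edges cup 8.254099765603044 9.342484417758484 caddy 0.11553160956346176 -1.218286426755867
[[ 0.63  -0.206  0.003]
 [ 0.626 -0.408  0.003]
 [ 0.427 -0.203  0.003]]
[[ 0.626 -0.213  0.003]
 [ 0.623 -0.413  0.003]]
pad [[0.57  0.362 0.013]
 [0.564 0.245 0.013]
 [0.5   0.363 0.013]]
```

>>> {"api": "jog_arm", "payload": {"moves": [{"twist":[0,0,0],"xyz":[-0.95,-1.22,1.0],"grip":-1},{"twist":[0,0,0],"xyz":[-0.95,-1.22,2.0],"grip":-1},{"twist":[0,0,0],"xyz":[-0.95,-1.22,2.4],"grip":-1},{"twist":[0,0,0],"xyz":[-0.95,-1.22,2.4],"grip":-1},{"twist":[0,0,0],"xyz":[-0.95,-1.22,2.4],"grip":-1}]}}

```text
clock: 3.3
position: [0.5936, -0.0498, 0.1921]
ee_rot: [3.141, -0.004, 0.005]
force: [0.3, -1.3, 0.6]
width: 1.0
```

```bash
python3 - <<'E'
from h import *
print(arm.observe()['joints'].round(2),pose().round(4)); print(jog([.592,-.0473,.086]))
c2=cam('wrist',np.load('pics/w2.npy'));c3=cam('wrist',np.load('pics/w3.npy'))
A=lambda p:(125+p[0]/2.8,105+p[1]/2.0); B=lambda p:(88+p[0]/2.75,104+(p[1]-290)/1.8)
for c,f,q in ((c2,A,[(344,86),(476,74),(486,162),(360,170)]),(c3,B,[(235,360),(368,347),(385,436),(262,443)])):
    p=plane(c,[f(x) for x in q],.108)[:,:2]; e=[p[1]-p[0],p[2]-p[1],p[3]-p[2],p[0]-p[3]]
    print(p.mean(0).round(4),[round((np.degrees(np.arctan2(v[1],v[0]))+45)%90-45,1) for v in e])
for c,f,q in ((c2,A,[(606,84),(732,100),(716,153),(592,136)]),(c3,B,[(530,357),(658,372),(645,428),(515,410)])):
    p=plane(c,[f(x) for x in q],.106)[:,:2]; e=[p[1]-p[0],p[2]-p[1],p[3]-p[2],p[0]-p[3]]
    print(p.mean(0).round(4),[round((np.degrees(np.arctan2(v[1],v[0]))+45)%90-45,1) for v in e])
E
```

```text
[ 0.07  0.43 -0.11  1.7   0.05  1.01 -1.63] [[ 1.000e+00 -2.600e-03  3.100e-03  5.936e-01]
 [-2.600e-03 -1.000e+00 -4.000e-04 -4.980e-02]
 [ 3.100e-03  3.000e-04 -1.000e+00  1.921e-01]
 [ 0.000e+00  0.000e+00  0.000e+00  1.000e+00]]
[-0.032 -0.042  1.768]
[0.6554 0.0063] [np.float64(6.8), np.float64(3.3), np.float64(4.9), np.float64(4.2)]
[0.6559 0.0084] [np.float64(7.7), np.float64(2.8), np.float64(4.9), np.float64(5.6)]
[ 0.6578 -0.1006] [np.float64(-10.1), np.float64(-9.2), np.float64(-11.3), np.float64(-10.0)]
[ 0.6584 -0.1034] [np.float64(-10.2), np.float64(-8.2), np.float64(-12.3), np.float64(-12.2)]
```

>>> {"api": "jog_arm", "payload": {"moves": [{"twist":[0,0,0],"xyz":[0,0,0.7],"grip":-1},{"twist":[0,0,0],"xyz":[0,0,1.3],"grip":-1},{"twist":[0,0,0],"xyz":[0,0,1.74],"grip":-1},{"twist":[0,0,0],"xyz":[0,0,1.74],"grip":-1},{"twist":[0,0,0],"xyz":[0,0,1.74],"grip":-1}]}}

```text
clock: 3.92
position: [0.5939, -0.0499, 0.0878]
ee_rot: [3.141, -0.005, 0.006]
force: [0.7, 0.0, 0.3]
width: 1.002
```

>>> {"api": "jog_arm", "payload": {"moves": [{"twist":[0,0,0],"xyz":[0,0,0],"grip":1},{"twist":[0,0,0],"xyz":[0,0,0],"grip":1},{"twist":[0,0,0],"xyz":[0,0,0],"grip":1},{"twist":[0,0,0],"xyz":[0,0,0],"grip":1},{"twist":[0,0,0],"xyz":[0,0,0],"grip":1}], "force": 15}}

```text
clock: 4.55
position: [0.5918, -0.0493, 0.0854]
ee_rot: [-3.141, 0.004, -0.0]
force: [-0.4, -0.5, -0.6]
width: 0.527
```

>>> {"api": "jog_arm", "payload": {"moves": [{"twist":[0,0,0],"xyz":[0,0,-0.6],"grip":1},{"twist":[0,0,0],"xyz":[0,0,-1.4],"grip":1},{"twist":[0,0,0],"xyz":[0,0,-2.2],"grip":1},{"twist":[0,0,0],"xyz":[0,0,-2.5],"grip":1},{"twist":[0,0,0],"xyz":[0,0,-2.5],"grip":1}], "force": 25}}

```text
clock: 5.18
position: [0.5924, -0.0495, 0.2365]
ee_rot: [3.141, -0.004, 0.004]
force: [-0.3, 0.8, -1.5]
width: 0.521
```

>>> {"api": "jog_arm", "payload": {"moves": [{"twist":[0,0,0],"xyz":[-2.27,4.35,0],"grip":1},{"twist":[0,0,0],"xyz":[-2.27,4.35,0],"grip":1},{"twist":[0,0,0],"xyz":[-2.27,4.35,0],"grip":1},{"twist":[0,0,0],"xyz":[-2.27,4.35,0],"grip":1},{"twist":[0,0,0],"xyz":[-2.27,4.35,0],"grip":1}]}}

```text
clock: 5.8
position: [0.452, -0.3125, 0.2336]
ee_rot: [-3.141, 0.008, 0.005]
force: [1.7, -0.5, -2.2]
width: 0.521
```

```bash
python3 - <<'E'
from h import *
im,c=snap('wrist','w4'); print(pose()[:3,3].round(4),arm.observe()['width']); print(jog([.456,-.31,.081]))
E
```

```text
[ 0.4485 -0.3184  0.2336] 0.5221375464227115
[ 0.136 -0.149  2.543]
```

>>> {"api": "jog_arm", "payload": {"moves": [{"twist":[0,0,0],"xyz":[0,0,0.2],"grip":1},{"twist":[0,0,0],"xyz":[0,0,1.0],"grip":1},{"twist":[0,0,0],"xyz":[0,0,1.8],"grip":1},{"twist":[0,0,0],"xyz":[0,0,2.3],"grip":1},{"twist":[0,0,0],"xyz":[0,0,2.4],"grip":1}]}}

```text
clock: 6.48
position: [0.4536, -0.3075, 0.0883]
ee_rot: [-3.138, 0.001, 0.008]
force: [-0.2, -0.1, -0.9]
width: 0.522
```

>>> {"api": "jog_arm", "payload": {"moves": [{"twist":[0,0,0],"xyz":[0,0,0.1],"grip":1},{"twist":[0,0,0],"xyz":[0,0,0.14],"grip":1},{"twist":[0,0,0],"xyz":[0,0,0.14],"grip":1},{"twist":[0,0,0],"xyz":[0,0,0.14],"grip":1}]}}

```text
clock: 6.98
position: [0.4553, -0.3104, 0.0837]
ee_rot: [3.141, -0.004, 0.002]
force: [-0.1, -0.3, -2.6]
width: 0.522
```

>>> {"api": "jog_arm", "payload": {"moves": [{"twist":[0,0,0],"xyz":[0,0,0.04],"grip":1},{"twist":[0,0,0],"xyz":[0,0,0.04],"grip":1},{"twist":[0,0,0],"xyz":[0,0,0.04],"grip":1}]}}

```text
clock: 7.35
position: [0.4548, -0.3102, 0.0806]
ee_rot: [3.142, -0.004, -0.0]
force: [-0.2, 0.7, -2.3]
width: 0.521
```

>>> {"api": "jog_arm", "payload": {"moves": [{"twist":[0,0,0],"xyz":[0,0,0.02],"grip":1},{"twist":[0,0,0],"xyz":[0,0,0.02],"grip":1},{"twist":[0,0,0],"xyz":[0,0,0.02],"grip":-1},{"twist":[0,0,0],"xyz":[0,0,0.02],"grip":-1},{"twist":[0,0,0],"xyz":[0,0,0.02],"grip":-1}]}}

```text
clock: 7.98
position: [0.4549, -0.3102, 0.0794]
ee_rot: [3.141, -0.004, -0.0]
force: [-0.7, 0.1, -0.9]
width: 0.8
```

>>> {"api": "jog_arm", "payload": {"moves": [{"twist":[0,0,0],"xyz":[0,0,0],"grip":-1},{"twist":[0,0,0],"xyz":[0,0,-0.6],"grip":-1},{"twist":[0,0,0],"xyz":[0,0,-1.4],"grip":-1},{"twist":[0,0,0],"xyz":[0,0,-2.2],"grip":-1},{"twist":[0,0,0],"xyz":[0,0,-2.2],"grip":-1}]}}

```text
clock: 8.6
position: [0.4569, -0.3114, 0.2153]
ee_rot: [3.138, -0.004, 0.01]
force: [0.9, -0.3, -1.2]
width: 1.001
```

```bash
python3 - <<'E'
from h import *
print(pose()[:3,3].round(4),arm.observe()['width'],arm.observe()['joints'].round(2)); print(jog([.656,.008,.205]))
E
```

```text
[ 0.4569 -0.3114  0.2153] 1.0005607014566646 [ 0.51  0.34 -0.01  1.79  0.01  1.01 -1.08]
[ 3.303 -5.332  0.173]
```

>>> {"api": "jog_arm", "payload": {"moves": [{"twist":[0,0,-1],"xyz":[3.3,-5.3,0],"grip":-1},{"twist":[0,0,-2],"xyz":[3.3,-5.3,0],"grip":-1},{"twist":[0,0,-3],"xyz":[3.3,-5.3,0],"grip":-1},{"twist":[0,0,-4],"xyz":[3.3,-5.3,0],"grip":-1},{"twist":[0,0,-5],"xyz":[3.3,-5.3,0],"grip":-1}]}}

```text
clock: 9.22
position: [0.6211, -0.0436, 0.2103]
ee_rot: [-2.845, -1.332, 0.002]
force: [0.4, -0.8, 0.2]
width: 1.0
```

```bash
cat >> h.py <<'E'
def go(target,yaw):
    T=pose(); x=T[:3,0]; y0=np.degrees(np.arctan2(x[1],x[0])); print('pos',T[:3,3].round(4),'yaw',round(y0,1),'xyz',jog(target),'twz',round(-((yaw-y0+180)%360-180)/10,2),'w',round(arm.observe()['width']*92,1),'F',arm.observe()['force'].round(1))
E
python3 -c "
from h import *
go([.656,.0075,.205],95)"
```

```text
pos [ 0.6211 -0.0436  0.2103] yaw 50.2 xyz [ 1.027 -0.099  0.087] twz -4.48 w 92.0 F [ 0.4 -0.8  0.2]
```

>>> {"api": "jog_arm", "payload": {"moves": [{"twist":[0,0,-1],"xyz":[1,-0.1,0],"grip":-1},{"twist":[0,0,-2],"xyz":[1,-0.1,0],"grip":-1},{"twist":[0,0,-3],"xyz":[1,-0.1,0],"grip":-1},{"twist":[0,0,-4],"xyz":[1,-0.1,0],"grip":-1},{"twist":[0,0,-4.45],"xyz":[1,-0.1,0],"grip":-1}]}}

```text
clock: 9.85
position: [0.6543, 0.0044, 0.2099]
ee_rot: [-2.13, -2.308, 0.002]
force: [-0.2, -0.2, 0.1]
width: 1.0
```

```bash
python3 -c "
from h import *
im,c=snap('wrist','w5')
go([.656,.0075,.086],95)"
```

```text
pos [0.6543 0.0042 0.2099] yaw 94.7 xyz [0.051 0.037 2.065] twz -0.03 w 91.8 F [-0.6 -1.2  0.3]
```

View pics/w5.png

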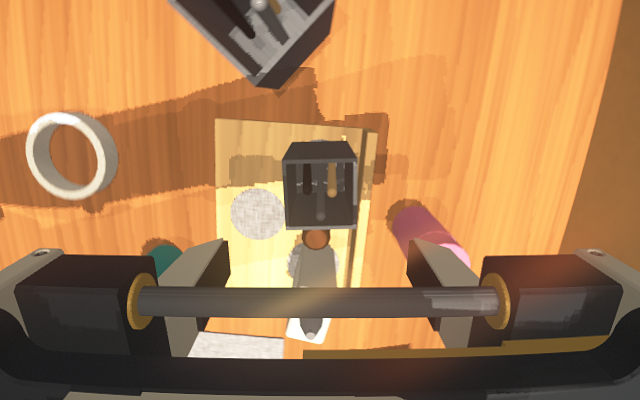

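Picture 7: the cup rim (285..355, 158..230) sits square between the jaws, and the large cup's corner (265,85) is clear. Now I descend and grip.

>>> {"api": "jog_arm", "payload": {"moves": [{"twist":[0,0,0],"xyz":[0.04,0.03,0.6],"grip":-1},{"twist":[0,0,0],"xyz":[0.04,0.03,1.3],"grip":-1},{"twist":[0,0,0],"xyz":[0.04,0.03,1.8],"grip":-1},{"twist":[0,0,0],"xyz":[0.04,0.03,2.04],"grip":-1},{"twist":[0,0,0],"xyz":[0.04,0.03,2.04],"grip":-1}]}}

```text
clock: 10.52
position: [0.6558, 0.007, 0.088]
ee_rot: [-2.135, -2.303, 0.002]
force: [0.0, 0.4, 1.0]
width: 0.999
```

>>> {"api": "jog_arm", "payload": {"moves": [{"twist":[0,0,0],"xyz":[0,0,0],"grip":-1},{"twist":[0,0,0],"xyz":[0,0,0],"grip":1},{"twist":[0,0,0],"xyz":[0,0,0],"grip":1},{"twist":[0,0,0],"xyz":[0,0,0],"grip":1},{"twist":[0,0,0],"xyz":[0,0,0],"grip":1}], "force": 15}}

```text
clock: 11.15
position: [0.6564, 0.0069, 0.0891]
ee_rot: [2.135, 2.304, -0.0]
force: [-1.2, 0.3, 0.3]
width: 0.61
```

```bash
python3 -c "
from h import *
go([.527,-.31,.235],0)"
```

```text
pos [0.6564 0.0069 0.0891] yaw 94.4 xyz [-5.104 -2.551 -2.431] twz 9.44 w 56.2 F [-1.2  0.3  0.3]
```

>>> {"api": "jog_arm", "payload": {"moves": [{"twist":[0,0,0],"xyz":[0,0,-0.6],"grip":1},{"twist":[0,0,0],"xyz":[0,0,-1.4],"grip":1},{"twist":[0,0,0],"xyz":[0,0,-2.2],"grip":1},{"twist":[0,0,0],"xyz":[0,0,-2.4],"grip":1},{"twist":[0,0,0],"xyz":[0,0,-2.4],"grip":1}], "force": 25}}

```text
clock: 11.78
position: [0.6565, 0.0069, 0.2331]
ee_rot: [2.135, 2.304, 0.0]
force: [0.2, -0.2, -2.3]
width: 0.609
```

>>> {"api": "jog_arm", "payload": {"moves": [{"twist":[0,0,1],"xyz":[-5.1,-2.55,0],"grip":1},{"twist":[0,0,2],"xyz":[-5.1,-2.55,0],"grip":1},{"twist":[0,0,3],"xyz":[-5.1,-2.55,0],"grip":1},{"twist":[0,0,4],"xyz":[-5.1,-2.55,0],"grip":1},{"twist":[0,0,5],"xyz":[-5.1,-2.55,0],"grip":1}]}}

```text
clock: 12.4
position: [0.5361, -0.2839, 0.2307]
ee_rot: [-2.91, -1.176, 0.004]
force: [1.0, -0.9, -0.9]
width: 0.606
```

```bash
python3 -c "
from h import *
go([.527,-.31,.235],0)"
```

```text
pos [ 0.5361 -0.2839  0.2307] yaw 44.0 xyz [-0.412  0.208 -0.072] twz 4.4 w 55.7 F [ 1.  -0.9 -0.9]
```

>>> {"api": "jog_arm", "payload": {"moves": [{"twist":[0,0,1],"xyz":[-0.35,0.17,0],"grip":1},{"twist":[0,0,2],"xyz":[-0.35,0.17,0],"grip":1},{"twist":[0,0,3],"xyz":[-0.35,0.17,0],"grip":1},{"twist":[0,0,4],"xyz":[-0.35,0.17,0],"grip":1},{"twist":[0,0,4.4],"xyz":[-0.35,0.17,0],"grip":1}]}}

```text
clock: 13.02
position: [0.5291, -0.3039, 0.2304]
ee_rot: [-3.14, -0.003, 0.006]
force: [0.6, -0.3, -1.8]
width: 0.612
```

```bash
python3 -c "
from h import *
go([.527,-.31,.085],0)"
```

```text
pos [ 0.5291 -0.3039  0.2304] yaw 0.1 xyz [-0.026  0.105  2.423] twz 0.01 w 56.3 F [ 0.6 -0.3 -1.8]
```

>>> {"api": "jog_arm", "payload": {"moves": [{"twist":[0,0,0],"xyz":[-0.03,0.1,0.5],"grip":1},{"twist":[0,0,0],"xyz":[-0.03,0.1,1.3],"grip":1},{"twist":[0,0,0],"xyz":[-0.03,0.1,2.0],"grip":1},{"twist":[0,0,0],"xyz":[-0.03,0.1,2.4],"grip":1},{"twist":[0,0,0],"xyz":[-0.03,0.1,2.4],"grip":1}]}}

```text
clock: 13.65
position: [0.5264, -0.3093, 0.0856]
ee_rot: [-3.139, -0.01, 0.009]
force: [-0.1, 0.1, -1.4]
width: 0.611
```

>>> {"api": "jog_arm", "payload": {"moves": [{"twist":[0,0,0],"xyz":[0,0,0.02],"grip":1},{"twist":[0,0,0],"xyz":[0,0,0.02],"grip":1},{"twist":[0,0,0],"xyz":[0,0,0.02],"grip":1}]}}

```text
clock: 14.02
position: [0.5289, -0.3105, 0.0885]
ee_rot: [3.141, 0.01, 0.001]
force: [0.1, 0.2, -2.7]
width: 0.612
```

>>> {"api": "jog_arm", "payload": {"moves": [{"twist":[0,0,0],"xyz":[0,0,0.06],"grip":1},{"twist":[0,0,0],"xyz":[0,0,0.06],"grip":1},{"twist":[0,0,0],"xyz":[0,0,0.06],"grip":1}]}}

```text
clock: 14.4
position: [0.5286, -0.3103, 0.0842]
ee_rot: [-3.142, -0.01, 0.0]
force: [0.4, 0.1, -1.0]
width: 0.61
```

>>> {"api": "jog_arm", "payload": {"moves": [{"twist":[0,0,0],"xyz":[0,0,0.02],"grip":1},{"twist":[0,0,0],"xyz":[0,0,0.02],"grip":1},{"twist":[0,0,0],"xyz":[0,0,0.02],"grip":-1},{"twist":[0,0,0],"xyz":[0,0,0.02],"grip":-1},{"twist":[0,0,0],"xyz":[0,0,0.02],"grip":-1}]}}

```text
clock: 15.02
position: [0.5288, -0.3104, 0.0832]
ee_rot: [3.141, 0.01, 0.0]
force: [0.5, -0.5, 1.3]
width: 0.886
```

>>> {"api": "jog_arm", "payload": {"moves": [{"twist":[0,0,0],"xyz":[0,0,0],"grip":-1},{"twist":[0,0,0],"xyz":[0,0,-0.6],"grip":-1},{"twist":[0,0,0],"xyz":[0,0,-1.4],"grip":-1},{"twist":[0,0,0],"xyz":[0,0,-2.1],"grip":-1},{"twist":[0,0,0],"xyz":[0,0,-2.1],"grip":-1}]}}

```text
clock: 15.65
position: [0.5306, -0.3113, 0.2129]
ee_rot: [3.138, 0.01, 0.01]
force: [0.3, -0.5, -0.6]
width: 0.998
```

```bash
python3 -c "
from h import *
go([.658,-.102,.205],-10.4)"
```

```text
pos [ 0.5306 -0.3113  0.2129] yaw 0.4 xyz [ 2.143 -3.475  0.134] twz 1.08 w 91.8 F [ 0.3 -0.5 -0.6]
```

>>> {"api": "jog_arm", "payload": {"moves": [{"twist":[0,0,0.5],"xyz":[2.14,-3.48,0.13],"grip":-1},{"twist":[0,0,1.05],"xyz":[2.14,-3.48,0.13],"grip":-1},{"twist":[0,0,1.05],"xyz":[2.14,-3.48,0.13],"grip":-1},{"twist":[0,0,1.05],"xyz":[2.14,-3.48,0.13],"grip":-1},{"twist":[0,0,1.05],"xyz":[2.14,-3.48,0.13],"grip":-1}]}}

```text
clock: 16.27
position: [0.6573, -0.0934, 0.1996]
ee_rot: [-3.127, 0.264, 0.002]
force: [-0.4, -0.3, 0.0]
width: 0.996
```

```bash
python3 -c "
from h import *
im,c=snap('wrist','w6')
go([.658,-.102,.086],-10.4)"
```

```text
pos [ 0.6561 -0.0974  0.1997] yaw -9.9 xyz [0.048 0.071 1.895] twz 0.05 w 92.0 F [-0.3 -0.7  0.5]
```

View pics/w6.png

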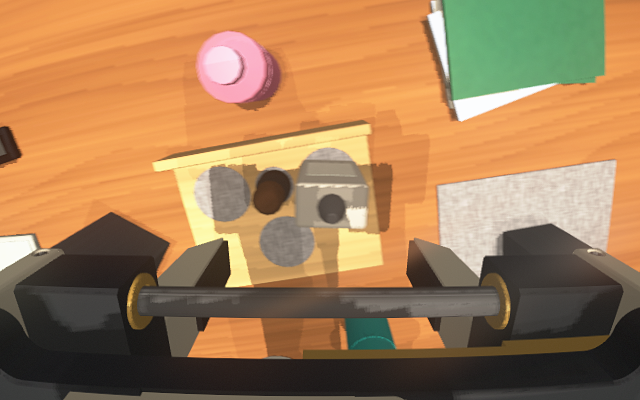

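Picture 8: glue top (300..368, 185..230) lies square to the jaws with the nozzle at (332,207), and the cup and sanitiser spots are empty. Now I descend and grip.

>>> {"api": "jog_arm", "payload": {"moves": [{"twist":[0,0,0],"xyz":[0.03,0.06,0.4],"grip":-1},{"twist":[0,0,0],"xyz":[0.03,0.06,1.1],"grip":-1},{"twist":[0,0,0],"xyz":[0.03,0.06,1.6],"grip":-1},{"twist":[0,0,0],"xyz":[0.03,0.06,1.89],"grip":-1},{"twist":[0,0,0],"xyz":[0.03,0.06,1.89],"grip":-1}]}}

```text
clock: 16.95
position: [0.6558, -0.1055, 0.0867]
ee_rot: [3.129, -0.279, -0.004]
force: [0.3, 0.3, 0.6]
width: 1.0
```

>>> {"api": "jog_arm", "payload": {"moves": [{"twist":[0,0,0],"xyz":[0,0,0],"grip":-1},{"twist":[0,0,0],"xyz":[0,0,0],"grip":1},{"twist":[0,0,0],"xyz":[0,0,0],"grip":1},{"twist":[0,0,0],"xyz":[0,0,0],"grip":1},{"twist":[0,0,0],"xyz":[0,0,0],"grip":1}], "force": 15}}

```text
clock: 17.58
position: [0.657, -0.1044, 0.088]
ee_rot: [-3.129, 0.278, -0.0]
force: [0.5, 1.4, 1.5]
width: 0.613
```

```bash
python3 -c "
from h import *
go([.6,-.31,.235],0)"
```

```text
pos [ 0.657  -0.1044  0.088 ] yaw -10.1 xyz [-0.332  3.54  -2.451] twz -1.01 w 56.4 F [0.5 1.4 1.5]
```

>>> {"api": "jog_arm", "payload": {"moves": [{"twist":[0,0,0],"xyz":[0,0,-0.6],"grip":1},{"twist":[0,0,0],"xyz":[0,0,-1.4],"grip":1},{"twist":[0,0,0],"xyz":[0,0,-2.2],"grip":1},{"twist":[0,0,0],"xyz":[0,0,-2.4],"grip":1},{"twist":[0,0,0],"xyz":[0,0,-2.4],"grip":1}], "force": 25}}

```text
clock: 18.2
position: [0.657, -0.1046, 0.2319]
ee_rot: [3.129, -0.278, 0.001]
force: [0.2, 0.1, -1.6]
width: 0.599
```

>>> {"api": "jog_arm", "payload": {"moves": [{"twist":[0,0,-0.5],"xyz":[-0.33,3.54,0],"grip":1},{"twist":[0,0,-1],"xyz":[-0.33,3.54,0],"grip":1},{"twist":[0,0,-1],"xyz":[-0.33,3.54,0],"grip":1},{"twist":[0,0,-1],"xyz":[-0.33,3.54,0],"grip":1},{"twist":[0,0,-1],"xyz":[-0.33,3.54,0],"grip":1}]}}

```text
clock: 18.82
position: [0.5975, -0.3132, 0.2291]
ee_rot: [-3.141, 0.012, 0.007]
force: [-0.0, 0.3, -1.4]
width: 0.601
```

>>> {"api": "jog_arm", "payload": {"moves": [{"twist":[0,0,0],"xyz":[0,0,0],"grip":1},{"twist":[0,0,0],"xyz":[0,0,0],"grip":1}]}}

```text
clock: 19.08
position: [0.6006, -0.308, 0.2311]
ee_rot: [-3.14, -0.0, 0.001]
force: [-0.3, -0.3, -2.2]
width: 0.6
```

```bash
python3 -c "
from h import *
im,c=snap('side','s2')
go([.6,-.31,.083],0)"
```

```text
pos [ 0.6006 -0.3082  0.2314] yaw 0.0 xyz [-0.01   0.031  2.473] twz 0.0 w 55.2 F [ 0.7 -0.2 -1.2]
```

View pics/s2.png

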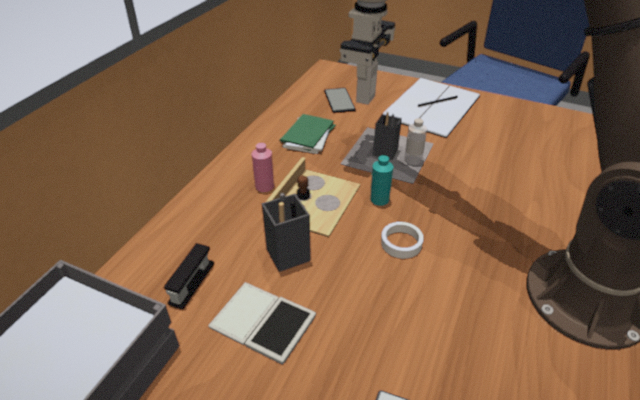

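Picture 9: sanitiser (416,143) and cup (387,138) stand upright on the mat, and the stamp still stands at (303,187). Now I lower the glue.

>>> {"api": "jog_arm", "payload": {"moves": [{"twist":[0,0,0],"xyz":[0,0.02,0.5],"grip":1},{"twist":[0,0,0],"xyz":[0,0.02,1.3],"grip":1},{"twist":[0,0,0],"xyz":[0,0.02,2.0],"grip":1},{"twist":[0,0,0],"xyz":[0,0.02,2.4],"grip":1},{"twist":[0,0,0],"xyz":[0,0.02,2.4],"grip":1}]}}

```text
clock: 19.75
position: [0.5994, -0.3096, 0.0861]
ee_rot: [-3.14, 0.001, 0.005]
force: [0.1, -0.1, -1.1]
width: 0.601
```

>>> {"api": "jog_arm", "payload": {"moves": [{"twist":[0,0,0],"xyz":[0,0,0.04],"grip":1},{"twist":[0,0,0],"xyz":[0,0,0.04],"grip":1},{"twist":[0,0,0],"xyz":[0,0,0.04],"grip":1}]}}

```text
clock: 20.12
position: [0.6005, -0.3116, 0.0864]
ee_rot: [3.141, -0.004, 0.002]
force: [0.3, -0.7, -0.7]
width: 0.599
```

>>> {"api": "jog_arm", "payload": {"moves": [{"twist":[0,0,0],"xyz":[0,0,0.06],"grip":1},{"twist":[0,0,0],"xyz":[0,0,0.06],"grip":1},{"twist":[0,0,0],"xyz":[0,0,0.06],"grip":1},{"twist":[0,0,0],"xyz":[0,0,0.06],"grip":-1},{"twist":[0,0,0],"xyz":[0,0,0.06],"grip":-1}]}}

```text
clock: 20.75
position: [0.5996, -0.3117, 0.0815]
ee_rot: [3.141, -0.005, -0.001]
force: [0.7, -0.2, -0.1]
width: 0.768
```

>>> {"api": "jog_arm", "payload": {"moves": [{"twist":[0,0,0],"xyz":[0,0,0],"grip":-1},{"twist":[0,0,0],"xyz":[0,0,0],"grip":-1},{"twist":[0,0,0],"xyz":[0,0,-0.6],"grip":-1},{"twist":[0,0,0],"xyz":[0,0,-1.4],"grip":-1},{"twist":[0,0,0],"xyz":[0,0,-2.1],"grip":-1}]}}

```text
clock: 21.38
position: [0.6, -0.3114, 0.2095]
ee_rot: [3.141, -0.004, 0.001]
force: [0.5, -1.0, 0.7]
width: 0.998
```

```bash
python3 -c "
from h import *
go([.6565,-.047,.16],0)"
```

```text
pos [ 0.6    -0.3114  0.2095] yaw -0.1 xyz [ 0.929 -4.41   0.824] twz -0.01 w 91.8 F [ 0.5 -1.   0.7]
```

>>> {"api": "jog_arm", "payload": {"moves": [{"twist":[0,0,0],"xyz":[0.94,-4.4,0],"grip":-1},{"twist":[0,0,0],"xyz":[0.94,-4.4,0],"grip":-1},{"twist":[0,0,0],"xyz":[0.94,-4.4,0.5],"grip":-1},{"twist":[0,0,0],"xyz":[0.94,-4.4,0.5],"grip":-1},{"twist":[0,0,0],"xyz":[0.94,-4.4,0.5],"grip":-1}]}}

```text
clock: 22.0
position: [0.6571, -0.0417, 0.177]
ee_rot: [-3.139, -0.005, 0.002]
force: [-0.6, -0.6, 0.3]
width: 1.001
```

>>> {"api": "jog_arm", "payload": {"moves": [{"twist":[0,0,0],"xyz":[0,0,0],"grip":-1},{"twist":[0,0,0],"xyz":[0,0,0],"grip":-1}]}}

```text
clock: 22.25
position: [0.657, -0.0502, 0.178]
ee_rot: [3.14, -0.008, 0.0]
force: [0.7, -0.3, 0.5]
width: 0.997
```

```bash
python3 -c "
from h import *
im,c=snap('wrist','w7')
m=cv2.inRange(im,(0,0,0),(70,75,95)); m[250:]=0
n,l,s,ce=cv2.connectedComponentsWithStats(m)
for i in range(1,n):
    if s[i,4]>150: print(s[i],ce[i].round(1),plane(c,[ce[i]],.05).round(4))
go([.6565,-.047,.042],0)"
```

```text
[512   5  16 121 318] [520.2  62. ] [[ 0.7633 -0.2089  0.05  ]]
[  0  70  36  43 875] [18.3 91.3] [[0.7464 0.1941 0.05  ]]
[ 295  167   36   47 1332] [312.2 188.9] [[ 0.6614 -0.0465  0.05  ]]
[  27  184  159   66 6432] [111.5 224.8] [[0.6296 0.1319 0.05  ]]
pos [ 0.657  -0.0506  0.1782] yaw -0.3 xyz [-0.01  -0.063  2.269] twz -0.03 w 91.9 F [-0.7  0.2 -0.2]
```

View pics/w7.png

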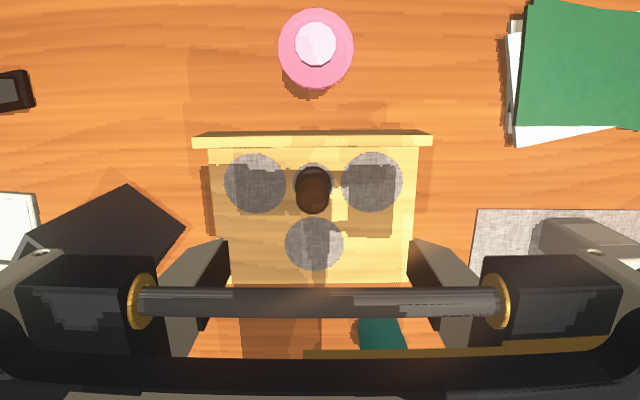

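Picture 10: the stamp knob is at (313,193) and the empty spots at (255,183), (371,182) and (314,243). I'll cast these to positions.

```bash
python3 -c "
from h import *
c=cam('wrist',np.load('pics/w7.npy'))
print('spots cup,glue,san',plane(c,[(255,183),(371,182),(314,243)],.008).round(4))
print('knob',plane(c,[(313,194)],.053).round(4))
go([.656,-.0472,.042],0)"
```

```text
spots cup,glue,san [[ 0.656   0.0091  0.008 ]
 [ 0.6564 -0.1021  0.008 ]
 [ 0.5931 -0.047   0.008 ]]
knob [[ 0.6579 -0.0471  0.053 ]]
pos [ 0.657  -0.0506  0.1782] yaw -0.3 xyz [-0.018 -0.06   2.269] twz -0.03 w 91.9 F [-0.7  0.2 -0.2]
```

>>> {"api": "jog_arm", "payload": {"moves": [{"twist":[0,0,0],"xyz":[0,-0.05,0.7],"grip":-1},{"twist":[0,0,0],"xyz":[0,-0.05,1.4],"grip":-1},{"twist":[0,0,0],"xyz":[0,-0.05,2.0],"grip":-1},{"twist":[0,0,0],"xyz":[0,-0.05,2.25],"grip":-1},{"twist":[0,0,0],"xyz":[0,-0.05,2.25],"grip":-1}]}}

```text
clock: 22.92
position: [0.6568, -0.0459, 0.0425]
ee_rot: [3.141, -0.006, -0.002]
force: [-0.4, 0.3, 0.4]
width: 1.001
```

>>> {"api": "jog_arm", "payload": {"moves": [{"twist":[0,0,0],"xyz":[0,0,0],"grip":-1},{"twist":[0,0,0],"xyz":[0,0,0],"grip":1},{"twist":[0,0,0],"xyz":[0,0,0],"grip":1},{"twist":[0,0,0],"xyz":[0,0,0],"grip":1},{"twist":[0,0,0],"xyz":[0,0,0],"grip":1}], "force": 15}}

```text
clock: 23.55
position: [0.6571, -0.0445, 0.0429]
ee_rot: [3.142, -0.004, 0.0]
force: [0.5, -0.0, -0.4]
width: 0.614
```

>>> {"api": "jog_arm", "payload": {"moves": [{"twist":[0,0,0],"xyz":[0,0,0],"grip":1},{"twist":[0,0,0],"xyz":[0,0,0],"grip":1},{"twist":[0,0,0],"xyz":[0,0,0],"grip":1}]}}

```text
clock: 23.92
position: [0.6571, -0.0446, 0.0428]
ee_rot: [3.142, -0.004, -0.0]
force: [-0.4, -0.0, -0.2]
width: 0.301
```

Gripped the knob at 27.7 mm. Next I lift and look at the ink pad.

>>> {"api": "jog_arm", "payload": {"moves": [{"twist":[0,0,0],"xyz":[0,0,-0.7],"grip":1},{"twist":[0,0,0],"xyz":[0,0,-1.6],"grip":1},{"twist":[0,0,0],"xyz":[0,0,-2.5],"grip":1},{"twist":[0,0,0],"xyz":[0,0,-3.4],"grip":1},{"twist":[0,0,0],"xyz":[0,0,-3.4],"grip":1}]}}

```text
clock: 24.55
position: [0.6595, -0.0444, 0.2521]
ee_rot: [-3.142, 0.004, -0.014]
force: [0.6, -0.1, -1.1]
width: 0.295
```

>>> {"api": "jog_arm", "payload": {"moves": [{"twist":[0,0,0],"xyz":[-2.1,-4.9,0],"grip":1},{"twist":[0,0,0],"xyz":[-2.1,-4.9,0],"grip":1},{"twist":[0,0,0],"xyz":[-2.1,-4.9,0],"grip":1},{"twist":[0,0,0],"xyz":[-2.1,-4.9,0],"grip":1},{"twist":[0,0,0],"xyz":[-2.1,-4.9,0],"grip":1}]}}

```text
clock: 25.18
position: [0.5333, 0.2444, 0.2459]
ee_rot: [3.141, -0.004, -0.002]
force: [1.2, 0.4, -1.1]
width: 0.296
```

>>> {"api": "jog_arm", "payload": {"moves": [{"twist":[0,0,0],"xyz":[-0.1,-0.2,0],"grip":1},{"twist":[0,0,0],"xyz":[-0.1,-0.2,0],"grip":1},{"twist":[0,0,0],"xyz":[-0.1,-0.2,0],"grip":1},{"twist":[0,0,0],"xyz":[-0.1,-0.2,0],"grip":1}]}}

```text
clock: 25.68
position: [0.5297, 0.2531, 0.2466]
ee_rot: [3.141, -0.009, 0.0]
force: [0.8, -0.2, -0.7]
width: 0.297
```

```bash
python3 -c "
from h import *
im,c=snap('wrist','w8')
go([.53,.31,.05],0)"
```

```text
pos [0.5295 0.2534 0.2466] yaw -0.3 xyz [ 3.000e-03 -9.460e-01  3.277e+00] twz -0.03 w 27.3 F [ 0.5 -0.4  0.6]
```

View pics/w8.png

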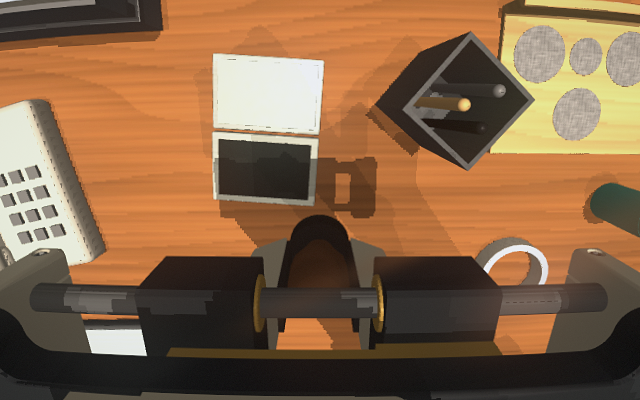

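Picture 11: the black pad is at (218..312, 138..202) with the white lid above it at (213..323, 55..133); the stamp is held upright. I'll measure the pad centre in w8 and check it against the side view.

```bash
python3 -c "
from h import *
c=cam('wrist',np.load('pics/w8.npy'));im=cv2.imread('pics/w8.png')
def pad(im,x0,x1,y0,y1):
    m=np.zeros(im.shape[:2],np.uint8); m[y0:y1,x0:x1]=cv2.inRange(im,(0,0,0),(75,75,75))[y0:y1,x0:x1]
    n,l,s,ce=cv2.connectedComponentsWithStats(m); i=1+s[1:,4].argmax(); k=cv2.findContours((l==i).astype(np.uint8),0,2)[0][0]
    q=cv2.approxPolyDP(cv2.convexHull(k),6,True)[:,0]; return q,s[i]
q,s=pad(im,205,325,128,212); P=plane(c,q,.014); print(q.tolist(),s,P.round(4).tolist(),(P.min(0)+P.max(0))/2,P.mean(0))
d=cam('side');q2,s2=pad(cv2.imread('pics/s2.png'),235,325,285,365); P2=plane(d,q2,.014); print(q2.tolist(),s2,P2.round(4).tolist(),P2.mean(0))
if len(q)==4==len(q2):
  for a,p in zip(q,P):
    j=np.linalg.norm(P2-p,axis=1).argmin(); print(tri([ray(c,a),ray(d,q2[j])]).round(4))
"
```

```text
[[219, 139], [310, 146], [307, 199], [219, 193]] [ 219  139   92   61 4918] [[0.5633, 0.3617, 0.014], [0.5546, 0.2608, 0.014], [0.4931, 0.265, 0.014], [0.5009, 0.3672, 0.014]] [0.5281921  0.31397334 0.014     ] [0.52798489 0.31366595 0.014     ]
[[283, 302], [308, 314], [280, 354], [252, 340]] [ 252  302   57   53 1516] [[0.5483, 0.2635, 0.014], [0.4928, 0.2694, 0.014], [0.5011, 0.3667, 0.014], [0.5598, 0.3619, 0.014]] [0.52550006 0.31535657 0.014     ]
[0.5619 0.3615 0.012 ]
[0.5523 0.2599 0.0071]
[0.4931 0.266  0.0105]
[0.501  0.367  0.0145]
```

>>> {"api": "jog_arm", "payload": {"moves": [{"twist":[0,0,0],"xyz":[-0.02,-1.01,0.3],"grip":1},{"twist":[0,0,0],"xyz":[-0.02,-1.01,1.0],"grip":1},{"twist":[0,0,0],"xyz":[-0.02,-1.01,1.8],"grip":1},{"twist":[0,0,0],"xyz":[-0.02,-1.01,2.5],"grip":1},{"twist":[0,0,0],"xyz":[-0.02,-1.01,2.9],"grip":1}]}}

```text
clock: 26.35
position: [0.5274, 0.314, 0.0704]
ee_rot: [3.14, -0.006, -0.003]
force: [-0.3, -0.4, 0.0]
width: 0.298
```

>>> {"api": "jog_arm", "payload": {"moves": [{"twist":[0,0,0],"xyz":[0,0,0.15],"grip":1},{"twist":[0,0,0],"xyz":[0,0,0.25],"grip":1},{"twist":[0,0,0],"xyz":[0,0,0.3],"grip":1},{"twist":[0,0,0],"xyz":[0,0,0.3],"grip":1},{"twist":[0,0,0],"xyz":[0,0,0.3],"grip":1}]}}

```text
clock: 26.98
position: [0.528, 0.3159, 0.0555]
ee_rot: [-3.141, 0.004, -0.001]
force: [-0.4, -0.2, -0.5]
width: 0.297
```

```bash
python3 -c "
from h import *
go([.528,.314,.0488],0)"
```

```text
pos [0.528  0.3159 0.0555] yaw -0.1 xyz [-0.001  0.031  0.111] twz -0.01 w 27.3 F [-0.4 -0.2 -0.5]
```

>>> {"api": "jog_arm", "payload": {"moves": [{"twist":[0,0,0],"xyz":[0,0.03,0.06],"grip":1},{"twist":[0,0,0],"xyz":[0,0.03,0.1],"grip":1},{"twist":[0,0,0],"xyz":[0,0.03,0.1],"grip":1},{"twist":[0,0,0],"xyz":[0,0.03,0.1],"grip":1}]}}

```text
clock: 27.48
position: [0.5276, 0.3139, 0.0487]
ee_rot: [3.142, -0.004, -0.0]
force: [1.0, -0.7, -0.6]
width: 0.296
```

>>> {"api": "jog_arm", "payload": {"moves": [{"twist":[0,0,0],"xyz":[0,0,0.02],"grip":1},{"twist":[0,0,0],"xyz":[0,0,0.02],"grip":1},{"twist":[0,0,0],"xyz":[0,0,0.02],"grip":1}]}}

```text
clock: 27.85
position: [0.528, 0.3138, 0.0485]
ee_rot: [-3.142, 0.004, -0.001]
force: [-2.6, -2.1, 8.5]
width: 0.301
```

>>> {"api": "jog_arm", "payload": {"moves": [{"twist":[0,0,0],"xyz":[0,0,0],"grip":-0.2},{"twist":[0,0,0],"xyz":[0,0,0],"grip":-0.2},{"twist":[0,0,0],"xyz":[0,0,0],"grip":-0.2},{"twist":[0,0,0],"xyz":[0,0,0],"grip":-0.2},{"twist":[0,0,0],"xyz":[0,0,0],"grip":-0.2}]}}

```text
clock: 28.48
position: [0.5277, 0.3138, 0.0475]
ee_rot: [3.141, -0.004, -0.0]
force: [-0.5, 0.5, 0.1]
width: 0.598
```

>>> {"api": "jog_arm", "payload": {"moves": [{"twist":[0,0,0],"xyz":[0,0,-0.4],"grip":-0.2},{"twist":[0,0,0],"xyz":[0,0,-1.2],"grip":-0.2},{"twist":[0,0,0],"xyz":[0,0,-2.0],"grip":-1},{"twist":[0,0,0],"xyz":[0,0,-2.8],"grip":-1},{"twist":[0,0,0],"xyz":[0,0,-3.3],"grip":-1}]}}

```text
clock: 29.1
position: [0.5281, 0.3143, 0.2484]
ee_rot: [-3.14, 0.004, -0.004]
force: [0.8, 0.8, 0.5]
width: 0.88
```

```bash
python3 -c "
from h import *
im,c=snap('side','s3'); im2,c2=snap('wrist','w9')
cv2.imwrite('pics/c3.png',np.vstack([cv2.resize(im[90:380,200:500],(600,300)),cv2.resize(im2[:250,150:450],(600,300))]))
go([.6,-.311,.22],0)"
```

```text
pos [0.5292 0.315  0.2497] yaw -0.2 xyz [ 1.205 10.432  0.462] twz -0.02 w 88.4 F [0.6 0.9 1.2]
```

View pics/c3.png

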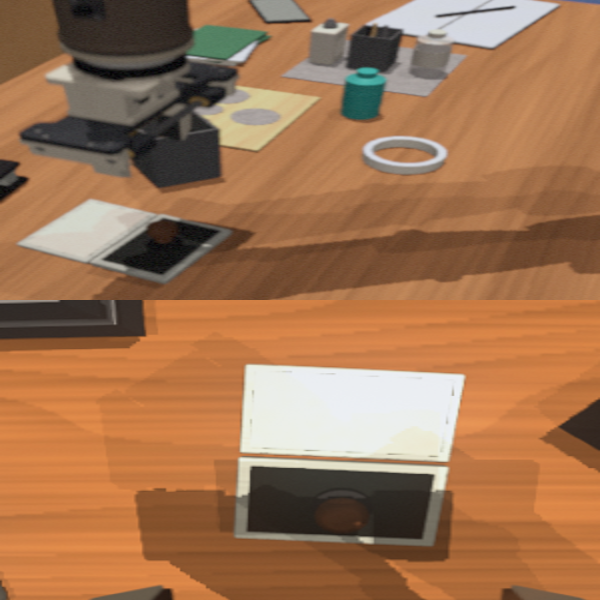

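Picture 12: the stamp stands upright on the black pad at crop (163,232) top and (342,510) bottom, and all three tall things stand on the mat. Now I return the glue.

>>> {"api": "jog_arm", "payload": {"moves": [{"twist":[0,0,0],"xyz":[1.18,10.43,0],"grip":-1},{"twist":[0,0,0],"xyz":[1.18,10.43,0],"grip":-1},{"twist":[0,0,0],"xyz":[1.18,10.43,0],"grip":-1},{"twist":[0,0,0],"xyz":[1.18,10.43,0],"grip":-1},{"twist":[0,0,0],"xyz":[1.18,10.43,0],"grip":-1}]}}

```text
clock: 29.82
position: [0.5616, 0.0012, 0.2449]
ee_rot: [3.141, -0.004, -0.001]
force: [0.7, -0.3, 0.0]
width: 1.001
```

```bash
python3 -c "
from h import *
go([.6,-.311,.22],0)"
```

```text
pos [0.5616 0.0012 0.2449] yaw -0.1 xyz [0.653 5.202 0.416] twz -0.01 w 92.1 F [ 0.7 -0.3  0. ]
```

>>> {"api": "jog_arm", "payload": {"moves": [{"twist":[0,0,0],"xyz":[0.62,5.15,0.4],"grip":-1},{"twist":[0,0,0],"xyz":[0.62,5.15,0.4],"grip":-1},{"twist":[0,0,0],"xyz":[0.62,5.15,0.4],"grip":-1},{"twist":[0,0,0],"xyz":[0.62,5.15,0.4],"grip":-1},{"twist":[0,0,0],"xyz":[0.62,5.15,0.4],"grip":-1}]}}

```text
clock: 30.45
position: [0.5982, -0.3076, 0.2206]
ee_rot: [-3.141, 0.004, 0.001]
force: [1.5, -0.2, 0.5]
width: 0.998
```

>>> {"api": "jog_arm", "payload": {"moves": [{"twist":[0,0,0],"xyz":[0,0,0],"grip":-1},{"twist":[0,0,0],"xyz":[0,0,0],"grip":-1},{"twist":[0,0,0],"xyz":[0,0,0],"grip":-1}]}}

```text
clock: 30.82
position: [0.5988, -0.3038, 0.2214]
ee_rot: [-3.141, 0.0, 0.0]
force: [-0.1, -0.3, 0.3]
width: 0.999
```

```bash
python3 -c "
from h import *
go([.5998,-.3115,.083],0)"
```

```text
pos [ 0.5988 -0.3038  0.2214] yaw -0.0 xyz [0.016 0.13  2.307] twz -0.0 w 91.9 F [-0.1 -0.3  0.3]
```

>>> {"api": "jog_arm", "payload": {"moves": [{"twist":[0,0,0],"xyz":[0.01,0.13,0.6],"grip":-1},{"twist":[0,0,0],"xyz":[0.01,0.13,1.3],"grip":-1},{"twist":[0,0,0],"xyz":[0.01,0.13,1.9],"grip":-1},{"twist":[0,0,0],"xyz":[0.01,0.13,2.3],"grip":-1},{"twist":[0,0,0],"xyz":[0.01,0.13,2.3],"grip":-1}]}}

```text
clock: 31.45
position: [0.5982, -0.3115, 0.082]
ee_rot: [-3.14, 0.001, 0.005]
force: [0.1, 0.2, 1.5]
width: 0.997
```

>>> {"api": "jog_arm", "payload": {"moves": [{"twist":[0,0,0],"xyz":[0,0,0],"grip":-1},{"twist":[0,0,0],"xyz":[0,0,0],"grip":1},{"twist":[0,0,0],"xyz":[0,0,0],"grip":1},{"twist":[0,0,0],"xyz":[0,0,0],"grip":1},{"twist":[0,0,0],"xyz":[0,0,0],"grip":1}], "force": 20}}

```text
clock: 32.08
position: [0.5991, -0.3135, 0.0838]
ee_rot: [-3.141, 0.004, -0.0]
force: [0.1, 1.0, -0.5]
width: 0.611
```

>>> {"api": "jog_arm", "payload": {"moves": [{"twist":[0,0,0],"xyz":[0,0,0],"grip":1},{"twist":[0,0,0],"xyz":[0,0,-0.6],"grip":1},{"twist":[0,0,0],"xyz":[0,0,-1.4],"grip":1},{"twist":[0,0,0],"xyz":[0,0,-2.2],"grip":1},{"twist":[0,0,0],"xyz":[0,0,-2.5],"grip":1}]}}

```text
clock: 32.7
position: [0.6, -0.3143, 0.2367]
ee_rot: [3.14, -0.004, 0.006]
force: [-0.3, -0.8, -2.0]
width: 0.607
```

```bash
python3 -c "
from h import *
go([.657,-.1035,.235],-10.2)"
```

```text
pos [ 0.6    -0.3143  0.2367] yaw -0.2 xyz [ 0.94  -3.516  0.025] twz 1.0 w 55.9 F [-0.3 -0.8 -2. ]
```

>>> {"api": "jog_arm", "payload": {"moves": [{"twist":[0,0,0.5],"xyz":[0.94,-3.5,0],"grip":1},{"twist":[0,0,1],"xyz":[0.94,-3.5,0],"grip":1},{"twist":[0,0,1],"xyz":[0.94,-3.5,0],"grip":1},{"twist":[0,0,1],"xyz":[0.94,-3.5,0],"grip":1},{"twist":[0,0,1],"xyz":[0.94,-3.5,0],"grip":1}]}}

```text
clock: 33.33
position: [0.6561, -0.0993, 0.232]
ee_rot: [-3.128, 0.268, 0.003]
force: [-0.0, -0.8, -1.4]
width: 0.605
```

>>> {"api": "jog_arm", "payload": {"moves": [{"twist":[0,0,0],"xyz":[0,0,0.4],"grip":1},{"twist":[0,0,0],"xyz":[0,0,1.0],"grip":1},{"twist":[0,0,0],"xyz":[0,0,1.2],"grip":1},{"twist":[0,0,0],"xyz":[0,0,1.2],"grip":1},{"twist":[0,0,0],"xyz":[0,0,1.2],"grip":1}]}}

```text
clock: 33.95
position: [0.6567, -0.1042, 0.1629]
ee_rot: [3.129, -0.278, 0.003]
force: [-0.3, -0.4, -0.9]
width: 0.602
```

```bash
python3 -c "
from h import *
go([.657,-.1035,.0888],-10.2)"
```

```text
pos [ 0.6567 -0.1042  0.1629] yaw -10.2 xyz [ 0.    -0.013  1.234] twz 0.0 w 55.4 F [-0.3 -0.4 -0.9]
```

>>> {"api": "jog_arm", "payload": {"moves": [{"twist":[0,0,0],"xyz":[0,-0.01,0.5],"grip":1},{"twist":[0,0,0],"xyz":[0,-0.01,0.9],"grip":1},{"twist":[0,0,0],"xyz":[0,-0.01,1.15],"grip":1},{"twist":[0,0,0],"xyz":[0,-0.01,1.2],"grip":1},{"twist":[0,0,0],"xyz":[0,-0.01,1.2],"grip":1}]}}

```text
clock: 34.58
position: [0.6567, -0.1033, 0.0904]
ee_rot: [3.129, -0.278, 0.002]
force: [0.4, 0.3, -1.9]
width: 0.606
```

>>> {"api": "jog_arm", "payload": {"moves": [{"twist":[0,0,0],"xyz":[0,0,0.03],"grip":1},{"twist":[0,0,0],"xyz":[0,0,0.03],"grip":1},{"twist":[0,0,0],"xyz":[0,0,0.03],"grip":1}]}}

```text
clock: 34.95
position: [0.6567, -0.1032, 0.0886]
ee_rot: [3.129, -0.278, 0.003]
force: [1.4, 0.3, 3.3]
width: 0.607
```

>>> {"api": "jog_arm", "payload": {"moves": [{"twist":[0,0,0],"xyz":[0,0,0],"grip":-1},{"twist":[0,0,0],"xyz":[0,0,0],"grip":-1},{"twist":[0,0,0],"xyz":[0,0,0],"grip":-1},{"twist":[0,0,0],"xyz":[0,0,0],"grip":-1}]}}

```text
clock: 35.45
position: [0.656, -0.1032, 0.0877]
ee_rot: [3.129, -0.278, -0.0]
force: [-0.1, 0.8, 0.3]
width: 0.973
```

>>> {"api": "jog_arm", "payload": {"moves": [{"twist":[0,0,0],"xyz":[0,0,-0.5],"grip":-1},{"twist":[0,0,0],"xyz":[0,0,-1.3],"grip":-1},{"twist":[0,0,0],"xyz":[0,0,-2.1],"grip":-1},{"twist":[0,0,0],"xyz":[0,0,-2.1],"grip":-1}]}}

```text
clock: 35.95
position: [0.6585, -0.1035, 0.2185]
ee_rot: [3.129, -0.278, 0.012]
force: [0.1, 0.3, -0.3]
width: 1.001
```

```bash
python3 -c "
from h import *
snap('wrist','w10')
go([.5287,-.3104,.215],0)"
```

```text
pos [ 0.6571 -0.1033  0.2158] yaw -10.2 xyz [-1.499  3.774  0.007] twz -1.02 w 92.0 F [-0.4  0.5 -1.9]
```

>>> {"api": "jog_arm", "payload": {"moves": [{"twist":[0,0,-0.5],"xyz":[-1.5,3.77,0],"grip":-1},{"twist":[0,0,-1.02],"xyz":[-1.5,3.77,0],"grip":-1},{"twist":[0,0,-1.02],"xyz":[-1.5,3.77,0],"grip":-1},{"twist":[0,0,-1.02],"xyz":[-1.5,3.77,0],"grip":-1},{"twist":[0,0,-1.02],"xyz":[-1.5,3.77,0],"grip":-1}]}}

```text
clock: 36.62
position: [0.5232, -0.3155, 0.2125]
ee_rot: [3.14, -0.013, -0.006]
force: [0.2, 1.4, -0.6]
width: 1.0
```

>>> {"api": "jog_arm", "payload": {"moves": [{"twist":[0,0,0],"xyz":[0,0,0],"grip":-1},{"twist":[0,0,0],"xyz":[0,0,0],"grip":-1},{"twist":[0,0,0],"xyz":[0,0,0],"grip":-1}]}}

```text
clock: 37.0
position: [0.5284, -0.3087, 0.2135]
ee_rot: [-3.141, -0.005, 0.0]
force: [0.4, 0.2, -0.0]
width: 1.001
```

```bash
python3 -c "
from h import *
go([.5287,-.3104,.084],0)"
```

```text
pos [ 0.5284 -0.3087  0.2135] yaw 0.2 xyz [0.006 0.03  2.159] twz 0.02 w 92.1 F [ 0.4  0.2 -0. ]
```

>>> {"api": "jog_arm", "payload": {"moves": [{"twist":[0,0,0],"xyz":[0,0.03,0.6],"grip":-1},{"twist":[0,0,0],"xyz":[0,0.03,1.3],"grip":-1},{"twist":[0,0,0],"xyz":[0,0.03,1.8],"grip":-1},{"twist":[0,0,0],"xyz":[0,0.03,2.15],"grip":-1},{"twist":[0,0,0],"xyz":[0,0.03,2.15],"grip":-1}]}}

```text
clock: 37.62
position: [0.527, -0.3106, 0.0832]
ee_rot: [-3.14, -0.003, 0.005]
force: [-0.3, 0.2, 1.0]
width: 1.002
```

>>> {"api": "jog_arm", "payload": {"moves": [{"twist":[0,0,0],"xyz":[0,0,0],"grip":-1},{"twist":[0,0,0],"xyz":[0,0,0],"grip":1},{"twist":[0,0,0],"xyz":[0,0,0],"grip":1},{"twist":[0,0,0],"xyz":[0,0,0],"grip":1},{"twist":[0,0,0],"xyz":[0,0,0],"grip":1}]}}

```text
clock: 38.25
position: [0.5277, -0.3118, 0.085]
ee_rot: [-3.142, -0.002, -0.0]
force: [0.3, 1.2, 2.3]
width: 0.616
```

>>> {"api": "jog_arm", "payload": {"moves": [{"twist":[0,0,0],"xyz":[0,0,0],"grip":1},{"twist":[0,0,0],"xyz":[0,0,-0.6],"grip":1},{"twist":[0,0,0],"xyz":[0,0,-1.4],"grip":1},{"twist":[0,0,0],"xyz":[0,0,-2.2],"grip":1},{"twist":[0,0,0],"xyz":[0,0,-2.6],"grip":1}]}}

```text
clock: 38.88
position: [0.5283, -0.3122, 0.2435]
ee_rot: [3.14, 0.001, 0.004]
force: [0.2, -0.7, -1.5]
width: 0.612
```

```bash
python3 -c "
from h import *
go([.6562,.0072,.235],94.4)"
```

```text
pos [ 0.5283 -0.3122  0.2435] yaw 0.0 xyz [ 2.136 -5.322  0.141] twz -9.44 w 56.3 F [ 0.2 -0.7 -1.5]
```

>>> {"api": "jog_arm", "payload": {"moves": [{"twist":[0,0,-1],"xyz":[2.13,-5.3,0],"grip":1},{"twist":[0,0,-2],"xyz":[2.13,-5.3,0],"grip":1},{"twist":[0,0,-3],"xyz":[2.13,-5.3,0],"grip":1},{"twist":[0,0,-4],"xyz":[2.13,-5.3,0],"grip":1},{"twist":[0,0,-5],"xyz":[2.13,-5.3,0],"grip":1}]}}

```text
clock: 39.5
position: [0.6441, -0.0201, 0.2405]
ee_rot: [2.843, 1.337, -0.001]
force: [1.2, 0.2, -2.1]
width: 0.613
```

```bash
python3 -c "
from h import *
go([.6562,.0065,.235],94.4)"
```

```text
pos [ 0.6441 -0.0201  0.2405] yaw 50.4 xyz [ 0.47  -0.128  0.092] twz -4.4 w 56.4 F [ 1.2  0.2 -2.1]
```

>>> {"api": "jog_arm", "payload": {"moves": [{"twist":[0,0,-1],"xyz":[0.45,-0.12,0],"grip":1},{"twist":[0,0,-2],"xyz":[0.45,-0.12,0],"grip":1},{"twist":[0,0,-3],"xyz":[0.45,-0.12,0],"grip":1},{"twist":[0,0,-4],"xyz":[0.45,-0.12,0],"grip":1},{"twist":[0,0,-4.4],"xyz":[0.45,-0.12,0],"grip":1}]}}

```text
clock: 40.12
position: [0.6554, 0.0032, 0.2402]
ee_rot: [-2.137, -2.302, 0.001]
force: [0.6, -0.5, -1.4]
width: 0.608
```

>>> {"api": "jog_arm", "payload": {"moves": [{"twist":[0,0,0],"xyz":[0,0,0],"grip":1},{"twist":[0,0,0],"xyz":[0,0,0],"grip":1},{"twist":[0,0,0],"xyz":[0,0,0],"grip":1}]}}

```text
clock: 40.5
position: [0.6556, 0.0036, 0.2407]
ee_rot: [-2.143, -2.298, 0.0]
force: [0.3, -0.4, -2.0]
width: 0.61
```

```bash
python3 -c "
from h import *
go([.6562,.0065,.09],94.4)"
```

```text
pos [0.6556 0.0036 0.2407] yaw 94.0 xyz [0.048 0.013 2.512] twz -0.04 w 56.1 F [ 0.3 -0.4 -2. ]
```

>>> {"api": "jog_arm", "payload": {"moves": [{"twist":[0,0,0],"xyz":[0.05,0.01,0.7],"grip":1},{"twist":[0,0,0],"xyz":[0.05,0.01,1.5],"grip":1},{"twist":[0,0,0],"xyz":[0.05,0.01,2.1],"grip":1},{"twist":[0,0,0],"xyz":[0.05,0.01,2.4],"grip":1},{"twist":[0,0,0],"xyz":[0.05,0.01,2.45],"grip":1}]}}

```text
clock: 41.12
position: [0.6558, 0.0066, 0.0932]
ee_rot: [-2.141, -2.298, 0.001]
force: [-0.3, 0.1, -0.9]
width: 0.613
```

>>> {"api": "jog_arm", "payload": {"moves": [{"twist":[0,0,0],"xyz":[0,0,0.02],"grip":1},{"twist":[0,0,0],"xyz":[0,0,0.02],"grip":1},{"twist":[0,0,0],"xyz":[0,0,0.02],"grip":1}]}}

```text
clock: 41.5
position: [0.6566, 0.0066, 0.0936]
ee_rot: [2.141, 2.298, 0.002]
force: [-0.3, 1.2, -0.9]
width: 0.612
```

>>> {"api": "jog_arm", "payload": {"moves": [{"twist":[0,0,0],"xyz":[0,0,0.06],"grip":1},{"twist":[0,0,0],"xyz":[0,0,0.06],"grip":1},{"twist":[0,0,0],"xyz":[0,0,0.06],"grip":1}]}}

```text
clock: 41.88
position: [0.6562, 0.0067, 0.0894]
ee_rot: [2.141, 2.298, 0.0]
force: [-1.4, -0.3, 4.6]
width: 0.607
```

Contact. Release and rise.

>>> {"api": "jog_arm", "payload": {"moves": [{"twist":[0,0,0],"xyz":[0,0,0],"grip":-1},{"twist":[0,0,0],"xyz":[0,0,0],"grip":-1},{"twist":[0,0,0],"xyz":[0,0,0],"grip":-1},{"twist":[0,0,0],"xyz":[0,0,0],"grip":-1}]}}

```text
clock: 42.38
position: [0.6561, 0.0066, 0.0889]
ee_rot: [-2.142, -2.299, 0.0]
force: [-0.1, -0.3, 0.5]
width: 0.978
```

>>> {"api": "jog_arm", "payload": {"moves": [{"twist":[0,0,0],"xyz":[0,0,-0.5],"grip":-1},{"twist":[0,0,0],"xyz":[0,0,-1.3],"grip":-1},{"twist":[0,0,0],"xyz":[0,0,-2.1],"grip":-1},{"twist":[0,0,0],"xyz":[0,0,-2.1],"grip":-1}]}}

```text
clock: 42.88
position: [0.6584, 0.0073, 0.2196]
ee_rot: [2.138, 2.295, 0.009]
force: [0.6, -0.3, -0.5]
width: 1.001
```

```bash
python3 -c "
from h import *
go([.4549,-.3102,.215],0)"
```

```text
pos [0.6584 0.0073 0.2196] yaw 94.1 xyz [-5.038 -3.757  0.047] twz 9.41 w 92.1 F [ 0.6 -0.3 -0.5]
```

>>> {"api": "jog_arm", "payload": {"moves": [{"twist":[0,0,1],"xyz":[-5.04,-3.72,0],"grip":-1},{"twist":[0,0,2],"xyz":[-5.04,-3.72,0],"grip":-1},{"twist":[0,0,3],"xyz":[-5.04,-3.72,0],"grip":-1},{"twist":[0,0,4],"xyz":[-5.04,-3.72,0],"grip":-1},{"twist":[0,0,5],"xyz":[-5.04,-3.72,0],"grip":-1}]}}

```text
clock: 43.5
position: [0.4871, -0.2589, 0.2145]
ee_rot: [-2.916, -1.17, 0.001]
force: [-0.1, -1.1, -0.4]
width: 1.0
```

```bash
python3 -c "
from h import *
go([.4549,-.3102,.215],0)"
```

```text
pos [ 0.4871 -0.2589  0.2145] yaw 43.7 xyz [-0.979  0.247 -0.009] twz 4.37 w 92.0 F [-0.1 -1.1 -0.4]
```

>>> {"api": "jog_arm", "payload": {"moves": [{"twist":[0,0,1],"xyz":[-0.93,0.23,0],"grip":-1},{"twist":[0,0,2],"xyz":[-0.93,0.23,0],"grip":-1},{"twist":[0,0,3],"xyz":[-0.93,0.23,0],"grip":-1},{"twist":[0,0,4],"xyz":[-0.93,0.23,0],"grip":-1},{"twist":[0,0,4.37],"xyz":[-0.93,0.23,0],"grip":-1}]}}

```text
clock: 44.12
position: [0.4579, -0.3058, 0.2143]
ee_rot: [-3.141, -0.004, 0.002]
force: [-0.7, 0.4, 0.1]
width: 1.001
```

>>> {"api": "jog_arm", "payload": {"moves": [{"twist":[0,0,0],"xyz":[0,0,0],"grip":-1},{"twist":[0,0,0],"xyz":[0,0,0],"grip":-1},{"twist":[0,0,0],"xyz":[0,0,0],"grip":-1}]}}

```text
clock: 44.5
position: [0.4581, -0.306, 0.2149]
ee_rot: [-3.141, -0.011, 0.0]
force: [-0.9, -0.5, 0.3]
width: 1.0
```

```bash
python3 -c "
from h import *
go([.4549,-.3102,.082],0)"
```

```text
pos [ 0.4581 -0.306   0.2149] yaw 0.4 xyz [-0.054  0.069  2.214] twz 0.04 w 92.0 F [-0.9 -0.5  0.3]
```

>>> {"api": "jog_arm", "payload": {"moves": [{"twist":[0,0,0],"xyz":[-0.05,0.07,0.6],"grip":-1},{"twist":[0,0,0],"xyz":[-0.05,0.07,1.3],"grip":-1},{"twist":[0,0,0],"xyz":[-0.05,0.07,1.8],"grip":-1},{"twist":[0,0,0],"xyz":[-0.05,0.07,2.2],"grip":-1},{"twist":[0,0,0],"xyz":[-0.05,0.07,2.2],"grip":-1}]}}

```text
clock: 45.12
position: [0.4541, -0.3097, 0.0815]
ee_rot: [-3.14, -0.01, 0.005]
force: [0.3, 0.2, 0.6]
width: 0.999
```

>>> {"api": "jog_arm", "payload": {"moves": [{"twist":[0,0,0],"xyz":[0,0,0],"grip":-1},{"twist":[0,0,0],"xyz":[0,0,0],"grip":1},{"twist":[0,0,0],"xyz":[0,0,0],"grip":1},{"twist":[0,0,0],"xyz":[0,0,0],"grip":1},{"twist":[0,0,0],"xyz":[0,0,0],"grip":1}]}}

```text
clock: 45.75
position: [0.4553, -0.3103, 0.0832]
ee_rot: [3.141, 0.01, 0.0]
force: [0.1, -0.4, -0.6]
width: 0.611
```

>>> {"api": "jog_arm", "payload": {"moves": [{"twist":[0,0,0],"xyz":[0,0,0],"grip":1},{"twist":[0,0,0],"xyz":[0,0,0],"grip":1},{"twist":[0,0,0],"xyz":[0,0,0],"grip":1}]}}

```text
clock: 46.12
position: [0.4553, -0.3102, 0.083]
ee_rot: [-3.142, -0.01, 0.0]
force: [-0.9, 0.5, -0.2]
width: 0.521
```

```bash
python3 -c "
from h import *
go([.5918,-.0485,.24],0)"
```

```text
pos [ 0.4553 -0.3102  0.083 ] yaw 0.4 xyz [ 2.303 -4.347 -2.617] twz 0.04 w 47.9 F [-0.9  0.5 -0.2]
```

>>> {"api": "jog_arm", "payload": {"moves": [{"twist":[0,0,0],"xyz":[0,0,-0.6],"grip":1},{"twist":[0,0,0],"xyz":[0,0,-1.4],"grip":1},{"twist":[0,0,0],"xyz":[0,0,-2.2],"grip":1},{"twist":[0,0,0],"xyz":[0,0,-2.6],"grip":1},{"twist":[0,0,0],"xyz":[0,0,-2.6],"grip":1}]}}

```text
clock: 46.75
position: [0.456, -0.3108, 0.2406]
ee_rot: [3.14, 0.01, 0.005]
force: [0.7, 0.4, -2.6]
width: 0.523
```

>>> {"api": "jog_arm", "payload": {"moves": [{"twist":[0,0,0],"xyz":[2.3,-4.35,0],"grip":1},{"twist":[0,0,0],"xyz":[2.3,-4.35,0],"grip":1},{"twist":[0,0,0],"xyz":[2.3,-4.35,0],"grip":1},{"twist":[0,0,0],"xyz":[2.3,-4.35,0],"grip":1},{"twist":[0,0,0],"xyz":[2.3,-4.35,0],"grip":1}]}}

```text
clock: 47.38
position: [0.5917, -0.0451, 0.2369]
ee_rot: [-3.141, -0.014, 0.004]
force: [0.3, -0.3, -1.9]
width: 0.519
```

>>> {"api": "jog_arm", "payload": {"moves": [{"twist":[0,0,0],"xyz":[0,0,0],"grip":1},{"twist":[0,0,0],"xyz":[0,0,0],"grip":1},{"twist":[0,0,0],"xyz":[0,0,0],"grip":1}]}}

```text
clock: 47.75
position: [0.5909, -0.0501, 0.2382]
ee_rot: [3.141, 0.006, -0.002]
force: [-0.4, 0.1, -0.9]
width: 0.521
```

```bash
python3 -c "
from h import *
go([.5918,-.0485,.088],0)"
```

```text
pos [ 0.5909 -0.0501  0.2382] yaw 0.2 xyz [ 0.019 -0.029  2.504] twz 0.02 w 47.9 F [-0.4  0.1 -0.9]
```

>>> {"api": "jog_arm", "payload": {"moves": [{"twist":[0,0,0],"xyz":[0.01,-0.02,0.7],"grip":1},{"twist":[0,0,0],"xyz":[0.01,-0.02,1.5],"grip":1},{"twist":[0,0,0],"xyz":[0.01,-0.02,2.1],"grip":1},{"twist":[0,0,0],"xyz":[0.01,-0.02,2.4],"grip":1},{"twist":[0,0,0],"xyz":[0.01,-0.02,2.45],"grip":1}]}}

```text
clock: 48.38
position: [0.5918, -0.048, 0.0914]
ee_rot: [3.141, 0.008, -0.002]
force: [0.3, 1.2, -1.3]
width: 0.526
```

>>> {"api": "jog_arm", "payload": {"moves": [{"twist":[0,0,0],"xyz":[0,0,0.03],"grip":1},{"twist":[0,0,0],"xyz":[0,0,0.03],"grip":1},{"twist":[0,0,0],"xyz":[0,0,0.03],"grip":1}]}}

```text
clock: 48.75
position: [0.5928, -0.0472, 0.0911]
ee_rot: [3.141, 0.01, 0.002]
force: [0.5, 0.3, -2.1]
width: 0.521
```

>>> {"api": "jog_arm", "payload": {"moves": [{"twist":[0,0,0],"xyz":[0,0,0.05],"grip":1},{"twist":[0,0,0],"xyz":[0,0,0.05],"grip":1},{"twist":[0,0,0],"xyz":[0,0,0.05],"grip":1}]}}

```text
clock: 49.12
position: [0.5928, -0.0469, 0.0878]
ee_rot: [-3.141, -0.01, -0.002]
force: [0.7, 1.4, 5.3]
width: 0.522
```

>>> {"api": "jog_arm", "payload": {"moves": [{"twist":[0,0,0],"xyz":[0,0,0],"grip":-1},{"twist":[0,0,0],"xyz":[0,0,0],"grip":-1},{"twist":[0,0,0],"xyz":[0,0,0],"grip":-1},{"twist":[0,0,0],"xyz":[0,0,0],"grip":-1}]}}

```text
clock: 49.62
position: [0.5921, -0.0473, 0.0871]
ee_rot: [3.141, 0.009, -0.001]
force: [0.3, -0.3, -0.1]
width: 0.904
```

>>> {"api": "jog_arm", "payload": {"moves": [{"twist":[0,0,0],"xyz":[0,0,-0.6],"grip":-1},{"twist":[0,0,0],"xyz":[0,0,-1.5],"grip":-1},{"twist":[0,0,0],"xyz":[0,0,-2.4],"grip":-1},{"twist":[0,0,0],"xyz":[0.5,0,-3.4],"grip":-1},{"twist":[0,0,0],"xyz":[1.1,0,-4.2],"grip":-1}]}}

```text
clock: 50.25
position: [0.6573, -0.047, 0.3406]
ee_rot: [3.141, 0.009, 0.003]
force: [1.9, 0.1, 0.3]
width: 0.998
```

>>> {"api": "jog_arm", "payload": {"moves": [{"twist":[0,0,0],"xyz":[0.4,0,-0.3],"grip":-1},{"twist":[0,0,0],"xyz":[0.4,0,-0.3],"grip":-1},{"twist":[0,0,0],"xyz":[0.4,0,-0.3],"grip":-1},{"twist":[0,0,0],"xyz":[0.4,0,-0.3],"grip":-1}]}}

```text
clock: 50.75
position: [0.68, -0.0467, 0.3546]
ee_rot: [3.141, 0.01, -0.003]
force: [-0.0, -0.1, 0.6]
width: 0.996
```

```bash
python3 -c "
from h import *
im,c=snap('wrist','w11'); go([.66,-.046,.37],0)
c2=cam('wrist',np.load('pics/w2.npy'))
a=cv2.imread('pics/w2.png')
b=np.hstack([cv2.resize(x[90:280],(400,240)) for x in (a,im)])
s=snap('side','s4')[0]; s0=cv2.imread('pics/side0.png'); b2=np.hstack([cv2.resize(x[60:380,150:510],(400,355)) for x in (s0,s)])
cv2.imwrite('pics/c4.png',np.vstack([b,b2]))
for n in('side',):
  d=cv2.absdiff(s0,s).max(2); print([(nm,int(d[v0:v1,u0:u1].max())) for nm,u0,u1,v0,v1 in (('tape',375,430,218,262),('stapler',163,215,243,308))])
"
```

```text
pos [ 0.6801 -0.0468  0.3549] yaw 0.3 xyz [-0.336 -0.015 -0.251] twz 0.03 w 92.0 F [ 1.1 -1.4  0.8]
[('tape', 77), ('stapler', 28)]
```

View pics/c4.png

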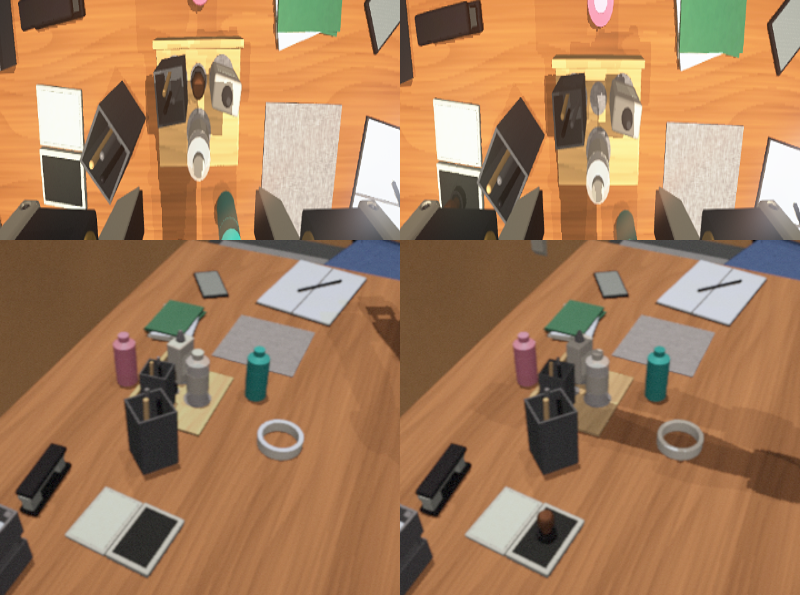

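Picture 13: everything is back in the caddy and the stamp is upright on the pad. The tape roll and stapler look unchanged (the tape difference is the arm's shadow). One numeric check before handing in.

```bash
python3 -c "
from h import *
a=cv2.imread('pics/side0.png',0);b=cv2.imread('pics/s4.png',0)
for n,u0,u1,v0,v1 in (('san top',316,341,157,190),('glue top',300,326,142,168),('cup top',275,310,167,195),('tape',378,426,220,260),('stapler',165,214,244,306)):
    r=cv2.matchTemplate(b[v0-12:v1+12,u0-12:u1+12],a[v0:v1,u0:u1],cv2.TM_CCOEFF_NORMED);_,m,_,p=cv2.minMaxLoc(r);print(n,'shift px',p[0]-12,p[1]-12,round(m,2))
print('mm/px at caddy ~',round(np.linalg.norm(np.diff(plane(cam('side'),[(320,180),(321,180)],.1),axis=0))*1e3,2))
im=cv2.imread('pics/s4.png'); h=cv2.cvtColor(im,cv2.COLOR_BGR2HSV).astype(int); s=im[300:345,255:310].astype(int)
m=((s[...,2]-s[...,0])>25)&(s[...,2]<150); y,x=np.nonzero(m); q=(255+x.mean(),300+y.mean()); print(q,m.sum(),plane(cam('side'),[q],.014+.0415).round(4))
"
```

```text
san top shift px 0 0 0.87
glue top shift px 0 0 0.7
cup top shift px -1 0 0.91
tape shift px 0 1 0.7
stapler shift px 0 0 0.99
mm/px at caddy ~ 2.21
(np.float64(283.33204633204633), np.float64(314.82239382239385)) 259 [[0.518  0.3165 0.0555]]
```

```bash
python3 -c "
from h import *
c=cam('wrist',np.load('pics/w9.npy'))
print(plane(c,[(321,176)],.058).round(4)); print('side px expected for knob',proj(cam('side'),[.528,.314,.0555]).round(1))
im=cv2.imread('pics/w9.png')[:250,150:450];im2=cv2.imread('pics/s4.png')[280:370,230:330]
cv2.imwrite('pics/c5.png',np.hstack([cv2.resize(im[120:240,80:240],(400,300)),cv2.resize(im2,(400,300))]))
"
```

```text
[[0.5304 0.312  0.058 ]]
side px expected for knob [[278.9 311.9]]
```

View pics/c5.png

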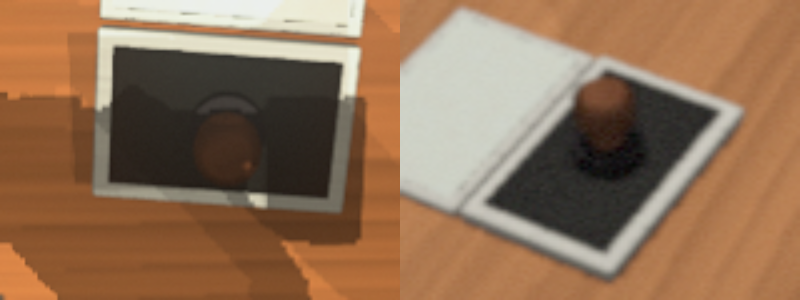

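Picture 14: the stamp is upright, with its base at crop (610,155) close to the pad middle at (604,160). The wrist ray gives (0.530, 0.312) against the pad centre (0.528, 0.314). The 10 mm offset in the side mask came from brown wood leaking into the mask. Handing in.

```bash
python3 -c "
from h import *
print(arm.observe()['clock'],arm.sign_off())"
```

```text
the job is handed in; nothing more can be done
50.85 None
```

I finished the job and handed it in at 50.9 s of the 136 s allowed. Sanitiser, pen cup and glue went onto the mat, the stamp onto the ink pad, and each of the three back to its own spot in the caddy. Sign-off gives no verdict.

**Last checks that agreed:**
- **Caddy items:** against the first side picture, sanitiser and glue moved 0 px and the cup 1 px (about 2 mm).
- **Bystanders:** the stapler moved 0 px and the tape roll 1 px. The tape match is weaker (0.70) because the arm's shadow lay on it.
- **Stamp:** it stands upright, and the wrist camera puts it about 3 mm from the pad's middle.

**Check that disagreed:** an automatic colour mask in the side view put the stamp knob about 10 mm off in x. I think brown desk pixels got into the mask. A close crop showed the stamp's base near the pad's middle.

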